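# Find the high side of a centrifuge spindle's flange in a V-block under a dial indicator

## Task

Slide the upright centrifuge spindle gently along the granite plate, home into the V-block, until its round foot bears on both faces of the V. Then press the indicator's arm down by its black knob until the sprung plunger rests on the spindle's flange and the dial's needle has made about half a turn. Now turn the spindle in the V, keeping it home and the plunger on it but short of the end of its travel, until the highest side of the flange is under the plunger (the needle furthest round), and leave it standing so with the indicator on it, the other things undisturbed.

Things in the scene. Friction and masses are not known exactly. Their poses are not given: they have to be found in the camera images.
- seat (a point): Where the spindle's axis stands when home in the V-block: a point on the top face of the grey granite plate (300 x 300 x 30 mm, fixed; top 30 mm above the bench). Its x axis points into the V, about away from the robot, y to the left, z up. The column (20 mm thick) that carries the indicator's arm stands at x +50, y +135 mm from here, its top 92 mm above the plate.
- vblock: The fixed steel V-block, 20 mm high on the plate. Origin at seat, same axes. Its 90 degree V opens towards -x; the apex is 82 mm along +x, its two arms end 58 mm to either side of the x axis.
- spindle_grip (a point): The loose metal spindle (0.55 to 0.8 kg, 103 mm tall) stands upright on the plate 15 to 35 mm short of home, up to 12 mm aside. This point is on its axis, 85 mm above its underside, in the plain shaft 33 mm across (from 44 to 103 mm up) by which it is held; z along the axis, up. Below it a shoulder 44 mm across (18 to 44 mm up) and the flange. Its yaw does not tell where the flange is high.
- spindle_foot (a point): The same spindle: the centre of its underside, on its axis. The foot is a true disc 116 mm across and 10 mm thick that bears on the V; home when this point lies on seat. It slides easily on the polished plate (friction about 0.2).
- spindle: The whole spindle (origin at the centre of its underside). On its foot a disc 110 mm across is pressed on askew: its upper face, on average 16 mm above the underside, is 1.75 mm higher on one side and 1.75 mm lower on the opposite side, 50 mm from the axis, where the plunger runs; in between it varies as the cosine of the turn. Which side is high is not known beforehand.
- knob_top (a point): Centre of the top face of the upright black knob (24 mm across, 28 mm tall) on the indicator's arm, at x +50, y +75 mm from the seat. The arm slides up and down its column and stays by friction: about 4 N on the knob push it down, 10 N lift it. The dial case (57 mm across, 20 mm thick, facing +x of the seat) stands over the plunger, its top 32 mm above the knob's top.
- plunger_tip (a point): Lowest point of the plunger, a pin 4 mm across with a ball end 6 mm across, pointing down at x +50, y 0 mm from the seat, so over the flange, 50 mm from the axis of the seated spindle. At the start it hangs free, some 6 to 24 mm above the flange.
- plunger: The whole plunger (origin at its tip). It gives way upwards against a spring: about 1.3 N at first touch, 0.12 N more for each mm pushed in, 12 mm of travel, then a hard stop.
- needle (a joint): Angle of the dial's needle in rad: 0 (pointing up) with the plunger free, growing clockwise as seen from the dial's front by 0.5 rad for each mm the plunger is pushed in; 6.0 at the end of the travel.

How it is judged:
On the way, in this order (a step that is already met when the one before it is completed fails the run):
1. the spindle stands home in the V-block (horizontal distance between spindle_foot and seat below 0.0025 m and angle between spindle_foot's own z axis and vertical below 0.03 rad and height (world z) of spindle_foot below 0.0325 m), for 0.2 s.
2. the plunger rests on the flange of the seated spindle, the needle about half a turn round (1.5 to 4.6 rad) (all of step 1 and contact force between plunger and spindle above 0.4 N and value of joint needle between 1.5 and 4.6 rad), for 0.2 s.
3. the high side of the flange is turned under the plunger, the spindle home in the V (all of step 1 and contact force between plunger and spindle above 0.4 N and height (world z) of plunger_tip between 0.047 and 0.05 m), for 0.3 s.
At the end, for the whole second after the job is handed in: The spindle stands upright and still on the plate, home in the V-block (axis within 2.5 mm of the seat), with the plunger resting on its flange (needle between 0.5 and 5.85 rad) within 0.35 mm in height of the flange's highest point: the high side within about 35 degrees of the plunger (all of step 3 and value of joint needle between 0.5 and 5.85 rad and linear speed of spindle below 0.01 m/s); the robot touches nothing.
It fails at once if the spindle is pressed against the V-block with more than 30 N (contact force between spindle and vblock above 30 N).
It fails at once if the plunger is driven to the end of its travel (needle past 5.9 rad) or presses the flange with more than 6 N (value of joint needle above 5.9 rad or contact force between plunger and spindle above 6 N).
It fails at once if the spindle is tipped by more than 0.15 rad or lifted 8 mm off the plate (angle between spindle_foot's own z axis and vertical above 0.15 rad or height (world z) of spindle_foot above 0.038 m).
It fails at once if the spindle is dragged more than 6 mm out of the V with the plunger on it (contact force between plunger and spindle above 0.4 N and horizontal distance between spindle_foot and seat above 0.006 m).
It fails at once if one of the other things is moved more than 20 mm (distance of any of nut, setting_ring, mallet, wrench, tube_rack, medium_bottle, parts_tray, well_plate from where it was at the start of the episode above 0.02 m).
It also fails if it takes over 72 s, if anything falls off the work surface, if the arm or the gripper's body presses on something with over 40 N, if the wrist force passes 120 N, or if a joint passes its speed limit or range.

## Robot

A 6-joint arm with a two-finger parallel gripper is mounted at the origin on the work surface. World frame = base frame: x ahead of the robot, y to its left, z up, the work surface at z = 0. Lengths are in m, angles in rad, forces in N, time in s.
With the tool pointing down it reaches from about 0.375 to 0.9 m from the base axis. Payload 3.1 kg.
Tool frame: the origin (TCP) lies between the finger pads; the fingertips stand 11 mm ahead of it and the grasp point (between the pads) lies 8 mm behind it; z points along the fingers, y is the direction in which the jaws open and shut (so a half turn about z gives the same grasp; the last joint's range is limited). The gripper opens to 85 mm and grips with 20 to 120 N. Pads are 22 mm wide; open, the fingers measure 114 mm over their backs; the gripper's body (76 mm by 85 mm) begins 54 mm behind the grasp point. The pads swing forward as they close: fully open they stand 13 mm farther back than shut.
Start: joints at [-1.308, 0.527, 1.433, -0, 1.181, -0.178], TCP at [0.267, -0.565, 0.242] pointing down, gripper open.
Joint ranges: [-3.08, 3.08], [-0.75, 2.2], [0.22, 2.44], [-1.43, 4.57], [0, 2.65], [-2.85, 2.85]. Speed limits (rad/s): [2.79, 2.79, 3.14, 3.14, 3.14, 3.14].

## Interface

Orientations are given as a unit quaternion [x, y, z, w].
In Python, from station import manip gives the robot as it stands.
- The arm moves only by the tool move_arm, never from a script. Its argument "deltas" is a list of rows, each a list of 5 numbers: the shift along the tool's x, y, z in units of 40 cm (1.0 is 40 cm), then the turn about the tool's z in units of 0.5 rad (1.0 is 0.5 rad), then the opening in per cent of the stroke, from 0 (shut) to 100 (fully open). In form: [[x, y, z, twist, grip], ...]. A call has exactly 8 rows; each row is the pose to reach, as a shift and turn from the pose commanded when the call began, along the tool's axes at that moment; what a row does not reach only later rows make up. A row lasts 1/12 s, in which the tool goes at most 41.7 mm and 7.16 degrees, less where a joint would pass 70% of its speed; a pose out of reach is approached as far as the arm can. A call with a number of a shift or a turn outside -1 to 1 is refused whole. A call with a gripper value outside its range is refused whole. The fingers move at their own pace and stop on an object; "force" is the grip in N (left out, the last holds). Time passes only in rows, so rows that repeat a pose let the fingers close, or fill a call up. It gives the time, the measured TCP pose, the force and the opening at its end, in the units of the state.
- manip.sense(): the state, without advancing time (a new reading comes with each control period).
- manip.snapshot(name): name is "side" or "top"; returns (picture, depth): 384x512x3 uint8, red, green, blue; 384x512 float32, m along the optical axis (not along the pixel's ray), 0 where there is no reading.
- manip.get_calibration(name): a dict with "vfov" (degrees; the focal length in pixels is half the picture's height over the tangent of half this angle, whatever the lens; pixels are square), "cx", "cy" (the principal point, pixels), "D" ([k1, k2, p1, p2, k3] as OpenCV has them; the pictures are not rectified), "pose" (4x4, takes a point from camera to world coordinates). Camera axes: x right, y down, z forward; pixel columns grow to the right and rows downward; lengths in m; the calibration is good to about 2 mm. A picture is of the moment at which its call begins. get_calibration takes no time and is no camera call.
- manip.sign_off(): hands the job in, once; it reports no verdict.
The state is a dict: "t": time; "q": joint angles; "qd": joint speeds; "tau": joint torques, N m; "tcp_pos": TCP position; "tool_rot": TCP orientation; "force": force on the tool from outside, world axes, zero at the start; "ft_torque": the same for the moment, N m; "finger_gap": opening from 0.0 (shut) to 1.0 (fully open).
Only numpy, scipy, OpenCV 4.12 (cv2) and the standard library are available. Lean on these libraries where they do the work, as an engineer would, in place of code of your own. Each camera call takes 0.05 s, during which the arm holds its last target.

## Working session

There is one attempt and no reset: what is moved stays moved. The work goes in short steps, Python scripts to look and compute and a tool call to move; the robot and the scene stay as the last step left them, time stands still between calls to the robot, and variables do not carry over. Pictures are saved under pics/ and viewed, and the job is handed in when it is done.

Besides the shell and the picture viewer there is one more tool, called after "Emit:" as name(argument=value, ...) on one line, values as JSON. move_arm: Moves the arm, as the interface text tells. Its arguments: {"type":"object","properties":{"deltas":{"type":"array","items":{"type":"array","items":{"type":"number"}}},"force":{"type":"number"}},"required":["deltas"]}

```bash
mkdir -p pics; ls; python3 - <<'E'
from station import manip
import cv2,numpy as np
s=manip.sense();print(s)
for n in ("side","top"):
    im,d=manip.snapshot(n);cv2.imwrite(f"pics/{n}0.png",cv2.cvtColor(im,cv2.COLOR_RGB2BGR));np.save(f"pics/{n}0_d.npy",d)
    print(n,manip.get_calibration(n))
E
```

```text
pics
{'t': 0.0, 'q': array([-1.30749419e+00,  5.28455092e-01,  1.43387372e+00,  1.40200539e-05,
        1.18140405e+00, -1.78492456e-01]), 'qd': array([-7.56828037e-05,  1.41325581e-03,  9.56508415e-04, -3.54802801e-05,
        9.63640897e-04,  6.27702861e-04]), 'tau': array([-4.07634270e-04, -4.42353272e+01, -1.78023309e+01, -1.70141980e-04,
        8.55043007e-03, -6.02997886e-06]), 'tcp_pos': array([ 0.26708163, -0.56431016,  0.24134949]), 'tool_rot': array([ 9.75701266e-01,  2.19102474e-01, -3.88873050e-05, -1.06941429e-03]), 'force': array([ 0.36766507, -0.11474055, -0.18566531]), 'ft_torque': array([ 0.00966942, -0.02578895,  0.03184299]), 'finger_gap': 1.001778076005169}
side {'vfov': 46.196026258159854, 'cx': 263.3201423977629, 'cy': 187.45716347554017, 'D': array([0.04386953, 0.        , 0.        , 0.        , 0.        ]), 'pose': array([[ 9.99669515e-01,  4.49740461e-04,  2.57032930e-02,
         5.51485685e-01],
       [-1.90032572e-02, -6.60434500e-01,  7.50643156e-01,
        -4.70021199e-01],
       [ 1.73129361e-02, -7.50883526e-01, -6.60207689e-01,
         5.38545557e-01],
       [ 0.00000000e+00,  0.00000000e+00,  0.00000000e+00,
         1.00000000e+00]])}
top {'vfov': 42.658246569951764, 'cx': 252.72865828121834, 'cy': 194.6236287700231, 'D': array([-0.12953621,  0.        ,  0.        ,  0.        ,  0.        ]), 'pose': array([[ 0.00335932, -0.99473884,  0.10238825,  0.4988231 ],
       [-0.99934056, -0.00704135, -0.03562122,  0.03597309],
       [ 0.03615476, -0.10220107, -0.99410652,  0.77697156],
       [ 0.        ,  0.        ,  0.        ,  1.        ]])}
```

View pics/side0.png

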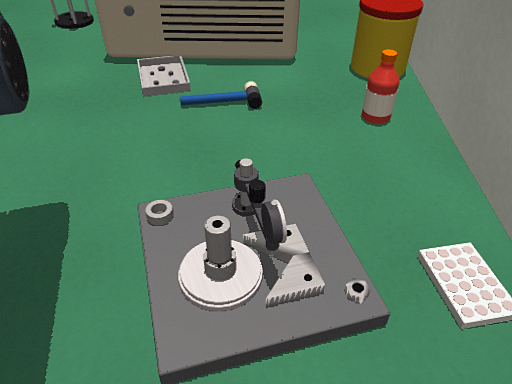

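View pics/top0.png

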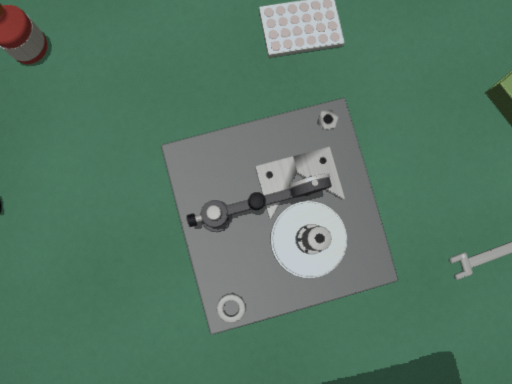

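```bash
cat > h.py <<'E'
import numpy as np,cv2
from station import manip
def K(c):
    f=192/np.tan(np.radians(c["vfov"])/2)
    return np.array([[f,0,c["cx"]],[0,f,c["cy"]],[0,0,1.]])
def rays(n,px):
    c=manip.get_calibration(n);T=c["pose"]
    u=cv2.undistortPoints(np.array(px,float).reshape(-1,1,2),K(c),c["D"]).reshape(-1,2)
    return T[:3,3],np.c_[u,np.ones(len(u))]@T[:3,:3].T
def onplane(n,px,z):
    o,d=rays(n,px);return o+d*((z-o[2])/d[:,2])[:,None]
def proj(n,P):
    c=manip.get_calibration(n);T=np.linalg.inv(c["pose"])
    return cv2.projectPoints(np.array(P,float).reshape(-1,3),cv2.Rodrigues(T[:3,:3])[0],T[:3,3],K(c),c["D"])[0].reshape(-1,2)
def cloud(n,d):
    v,u=np.mgrid[:384,:512];o,r=rays(n,np.c_[u.ravel(),v.ravel()])
    return (o+r*d.reshape(-1,1)).reshape(384,512,3)
E
python3 - <<'E'
from h import *
for n in ("side","top"):
    im=cv2.imread(f"pics/{n}0.png");d=np.load(f"pics/{n}0_d.npy");P=cloud(n,d);z=P[...,2]
    print(n,[ (P[r,c].round(4)) for c,r in ([(320,238),(257,200),(214,212),(270,170),(300,300)] if n=="top" else [(200,330),(218,221),(258,187),(270,210)])])
    m=((d>0)&(z>.02)&(z<.036)).astype(np.uint8)*255
    hsv=cv2.cvtColor(im,cv2.COLOR_BGR2HSV)
    dark=((hsv[...,1]<60)&(d>0)&(z>.015)).astype(np.uint8)*255
    cs=cv2.findContours(dark,cv2.RETR_EXTERNAL,2)[0];c=max(cs,key=cv2.contourArea)
    print(cv2.contourArea(c),cv2.minAreaRect(c), cv2.boxPoints(cv2.minAreaRect(c)))
    q=cv2.approxPolyDP(cv2.convexHull(c),8,True)[:,0];print(q); W=onplane(n,q,.03);print(W.round(4)); print(np.linalg.norm(np.diff(W,axis=0),axis=1), W.mean(0))
a=cv2.imread("pics/top0.png")[130:290,150:390];cv2.imwrite("pics/top0c.png",cv2.resize(a,None,fx=3.3,fy=3.3,interpolation=2))
a=cv2.imread("pics/side0.png")[150:320,130:390];cv2.imwrite("pics/side0c.png",cv2.resize(a,None,fx=3,fy=3,interpolation=2))
E
```

```text
side [array([ 0.487 , -0.1617,  0.0301]), array([ 0.5092, -0.0726,  0.1329]), array([ 0.5601, -0.0015,  0.1273]), array([ 0.574 , -0.0725,  0.152 ])]
35199.0 ((250.42437744140625, 256.72894287109375), (193.4540557861328, 238.7315216064453), 74.8828353881836) [[109.96353 194.47905]
 [340.43362 132.21935]
 [390.88522 318.97882]
 [160.41513 381.23853]]
[[308 174]
 [387 319]
 [161 380]
 [138 204]
 [245 158]]
[[ 0.6513  0.1444  0.03  ]
 [ 0.7253 -0.1475  0.03  ]
 [ 0.4484 -0.2239  0.03  ]
 [ 0.3667  0.0673  0.03  ]
 [ 0.539   0.1905  0.03  ]]
[0.30119882 0.28726468 0.30247385 0.21180414] [0.54615956 0.00615605 0.03      ]
top [array([ 0.5084, -0.0759,  0.1332]), array([0.5586, 0.007 , 0.127 ]), array([0.5427, 0.0641, 0.1207]), array([ 0.6112, -0.016 ,  0.0483]), array([ 0.4161, -0.0629,  0.029 ])]
37177.5 ((278.32763671875, 213.87515258789062), (196.52151489257812, 195.42457580566406), 74.57783508300781) [[158.00333 145.13705]
 [346.39114  93.16797]
 [398.65195 282.61325]
 [210.26413 334.58234]]
[[343  98]
 [397 280]
 [210 333]
 [161 146]]
[[ 0.7308 -0.1335  0.03  ]
 [ 0.4451 -0.2137  0.03  ]
 [ 0.367   0.0725  0.03  ]
 [ 0.6501  0.151   0.03  ]]
[0.29677231 0.29667586 0.29380223] [ 0.54826432 -0.03091835  0.03      ]
```

View pics/top0c.png

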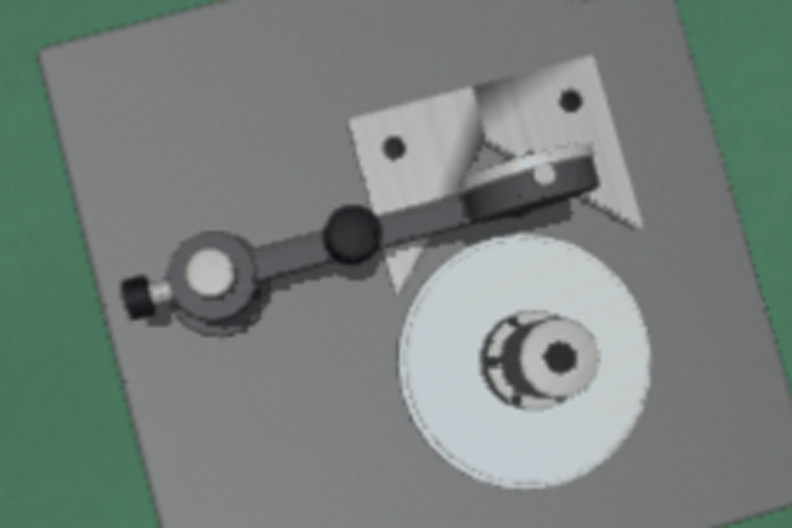

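View pics/side0c.png

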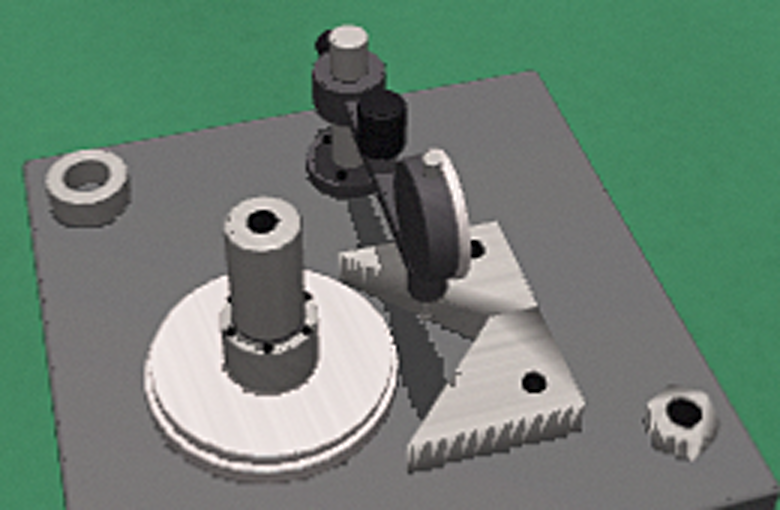

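```bash
python3 - <<'E'
from h import *
t=lambda x,y:(150+x/3.3-.35,130+y/3.3-.35)
tips=onplane("top",[t(400,292),t(642,228)],.05);rear=onplane("top",[t(348,118),t(596,55)],.05)
print(tips,rear,np.linalg.norm(tips[0]-tips[1]))
y=(tips[0]-tips[1]+rear[0]-rear[1])[:2];y/=np.linalg.norm(y);x=np.array([y[1],-y[0]])
seat=tips.mean(0)[:2]-.024*x;print("x",x,np.degrees(np.arctan2(x[1],x[0])),"seat",seat)
print("col",seat+.05*x+.135*y,"knob",seat+.05*x+.075*y)
D={n:np.load(f"pics/{n}0_d.npy") for n in("side","top")}
for n in D:
    P=cloud(n,D[n]);z=P[...,2]
    # shaft top
    m=(z>.126)&(z<.14)&(np.hypot(P[...,0]-.505,P[...,1]+.075)<.03);c=P[m]
    print(n,"shaft top",m.sum(),(c.max(0)+c.min(0))/2,c.mean(0))
    f=(c.max(0)+c.min(0))[:2]/2
    # knob, col
    for w in(.075,.135):
        k=seat+.05*x+w*y;m=(np.hypot(P[...,0]-k[0],P[...,1]-k[1])<.014)&(z>.08);c=P[m];print(w,m.sum(),c.mean(0),np.percentile(z[m],[50,90,99]))
    r=np.hypot(P[...,0]-f[0],P[...,1]-f[1])
    m=(z>.038)&(z<.056)&(r>.026)&(r<.05);c=P[m];A=np.c_[c[:,:2]-f,np.ones(len(c))]
    pl=(z>.022)&(z<.036)&(r>.07)&(r<.13);g=P[pl];B=np.c_[g[:,:2]-f,np.ones(len(g))]
    s=np.linalg.lstsq(A,c[:,2],rcond=None)[0];s2=np.linalg.lstsq(B,g[:,2],rcond=None)[0]
    for q in range(2):
      k=abs(g[:,2]-B@s2)<.003;s2=np.linalg.lstsq(B[k],g[k,2],rcond=None)[0]
    print("flange",len(c),s,(c[:,2]-A@s).std(),"plate",s2,(g[k,2]-B[k]@s2).std()); e=(s-s2)[:2];print("tilt",np.hypot(*e),np.degrees(np.arctan2(e[1],e[0])))
E
```

```text
[[ 0.53884678 -0.01709568  0.05      ]
 [ 0.568451   -0.12764875  0.05      ]] [[ 0.6176985   0.0065121   0.05      ]
 [ 0.64825171 -0.10759655  0.05      ]] 0.11444819658997488
x [0.96596934 0.25865661] 14.990364874703284 seat [ 0.53046562 -0.07857997]
col [0.54384545 0.06475872] knob [0.55936485 0.00680056]
side shaft top 450 [ 0.50876692 -0.07835902  0.1305427 ] [ 0.50880769 -0.08014702  0.13193195]
0.075 387 [ 5.58518378e-01 -3.95817701e-04  1.15139825e-01] [0.1186403  0.12702656 0.12807984]
0.135 267 [0.54338143 0.05865898 0.11166395] [0.11276091 0.12153752 0.12280481]
flange 2029 [-0.03392116 -0.01757032  0.04582912] 0.0008313095343749421 plate [-0.00064523  0.00068898  0.02970682] 0.0009385719968701216
tilt 0.0379564196560831 -151.24537038200313
top shaft top 488 [ 0.5084313  -0.07468037  0.13118264] [ 0.50832363 -0.07422476  0.13296908]
0.075 277 [0.55780612 0.00805188 0.12406259] [0.12698441 0.1287142  0.13023117]
0.135 323 [0.54310774 0.06419839 0.11236561] [0.12032348 0.12285852 0.1237738 ]
flange 2464 [-0.03163834 -0.01334687  0.04628513] 0.001267614353620926 plate [-1.56930760e-05 -7.36701689e-04  3.03153895e-02] 0.0011983095450676157
tilt 0.03404420930399327 -158.25936051780448
```

```bash
cat >> h.py <<'E'
from scipy.spatial.transform import Rotation as R
def plan(xyz,psi):
    s=manip.sense();r=R.from_quat(s["tool_rot"]);d=r.inv().apply(np.array(xyz)-s["tcp_pos"])/.4
    m=r.as_matrix();p=np.degrees(np.arctan2(m[1,0],m[0,0]))
    print("t",round(s["t"],2),"tcp",s["tcp_pos"].round(4),"psi",p.round(2),"q6",s["q"][5].round(3),"tilt",m[:,2].round(4),"F",s["force"].round(2),"gap",round(float(s["finger_gap"]),3))
    print("delta",d.round(4),"twist",round(float(-np.radians(psi-p)/.5),4))
def circ(p):
    A=np.c_[2*p,np.ones(len(p))];s=np.linalg.lstsq(A,(p**2).sum(1),rcond=None)[0];return s[:2],np.sqrt(s[2]+s[0]**2+s[1]**2)
E
python3 - <<'E'
from h import *
for n in("top","side"):
    im=cv2.imread(f"pics/{n}0.png");d=np.load(f"pics/{n}0_d.npy");P=cloud(n,d);z=P[...,2]
    r=np.hypot(P[...,0]-.5085,P[...,1]+.076)
    for nm,m,zz,rad in(("flange",(z>.0375)&(z<.056)&(r<.065),.046,.055),("top",(z>.124)&(r<.03),.133,.0165)):
        m=(m&(d>0)).astype(np.uint8)*255;m=cv2.morphologyEx(m,cv2.MORPH_OPEN,np.ones((3,3)))
        c=max(cv2.findContours(m,cv2.RETR_EXTERNAL,cv2.CHAIN_APPROX_NONE)[0],key=cv2.contourArea)[:,0]
        w=onplane(n,c,zz)[:,:2]
        for _ in range(4):
            o,q=circ(w);e=np.hypot(*(w-o).T)-q;w=w[abs(e)<max(.0015,1.5*np.median(abs(e)))]
        print(n,nm,o,q,len(w))
plan([.508,-.076,.2],105)
E
```

```text
top flange [ 0.50813723 -0.07402927] 0.05689784301612644 211
top top [ 0.50824702 -0.0741122 ] 0.015989386600330977 71
side flange [ 0.50927149 -0.08328953] 0.05589442812099192 141
side top [ 0.50937122 -0.08146854] 0.017587113964110685 53
t 0.1 tcp [ 0.2671 -0.5644  0.2414] psi 25.31 q6 -0.178 tilt [-5.0e-04  1.9e-03 -1.0e+00] F [-0.26 -0.64  0.14] gap 0.996
delta [ 1.0664 -0.8459  0.1056] twist -2.7816
```

Emit:
move_arm(deltas=[[0.08,-0.06,0,-0.13,60],[0.16,-0.12,0,-0.25,60],[0.24,-0.18,0,-0.38,60],[0.32,-0.25,0,-0.5,60],[0.4,-0.31,0,-0.63,60],[0.48,-0.38,0,-0.75,60],[0.56,-0.44,0,-0.88,60],[0.64,-0.5,0,-1,60]], force=25)

```text
t: 0.77
tcp_pos: [0.4133, -0.2724, 0.2421]
tool_rot: [0.891, 0.455, -0.0, -0.0]
force: [0.1, -1.0, -0.7]
finger_gap: 0.603
```

```bash
python3 -c "
from h import *
plan([.508,-.076,.2],105)"
```

```text
t 0.77 tcp [ 0.4133 -0.2724  0.2421] psi 54.11 q6 -0.183 tilt [-6.e-04  8.e-04 -1.e+00] F [ 0.09 -1.01 -0.74] gap 0.603
delta [ 0.5366 -0.096   0.1054] twist -1.7762
```

Emit:
move_arm(deltas=[[0.09,-0.016,0,-0.13,60],[0.18,-0.03,0,-0.25,60],[0.27,-0.05,0,-0.38,60],[0.36,-0.064,0,-0.5,60],[0.44,-0.08,0,-0.63,60],[0.5,-0.09,0.02,-0.75,60],[0.537,-0.096,0.05,-0.88,60],[0.537,-0.096,0.07,-1,60]])

```text
t: 1.43
tcp_pos: [0.5091, -0.0753, 0.2135]
tool_rot: [0.749, 0.663, 0.0, -0.001]
force: [0.5, -0.5, -0.1]
finger_gap: 0.6
```

```bash
python3 -c "
from h import *
plan([.508,-.076,.107],105)"
```

```text
t 1.43 tcp [ 0.5091 -0.0753  0.2135] psi 83.01 q6 -0.244 tilt [-2.0e-04  1.2e-03 -1.0e+00] F [ 0.48 -0.52 -0.1 ] gap 0.6
delta [-0.0023 -0.0024  0.2663] twist -0.7677
```

Emit:
move_arm(deltas=[[-0.002,-0.002,0.05,-0.25,60],[-0.002,-0.002,0.09,-0.5,60],[-0.002,-0.002,0.12,-0.768,60],[-0.002,-0.002,0.16,-0.768,60],[-0.002,-0.002,0.2,-0.768,60],[-0.002,-0.002,0.24,-0.768,60],[-0.002,-0.002,0.266,-0.768,60],[-0.002,-0.002,0.266,-0.768,60]])

```text
t: 2.1
tcp_pos: [0.5061, -0.0786, 0.1058]
tool_rot: [0.611, 0.791, -0.001, -0.002]
force: [0.1, -0.4, -0.4]
finger_gap: 0.595
```

```bash
python3 -c "
from h import *
plan([.508,-.076,.107],105)
for n in('top','side'):
  im,_=manip.snapshot(n);a=im[130:330,150:400] if n=='top' else im[110:310,120:370]
  cv2.imwrite(f'pics/{n}1.png',cv2.resize(a,None,fx=3,fy=3)[...,::-1])
"
```

```text
t 2.1 tcp [ 0.5061 -0.0786  0.1058] psi 104.61 q6 -0.627 tilt [-0.0046  0.0018 -1.    ] F [ 0.11 -0.39 -0.42] gap 0.595
delta [ 0.005   0.0063 -0.003 ] twist -0.0138
```

View pics/side1.png

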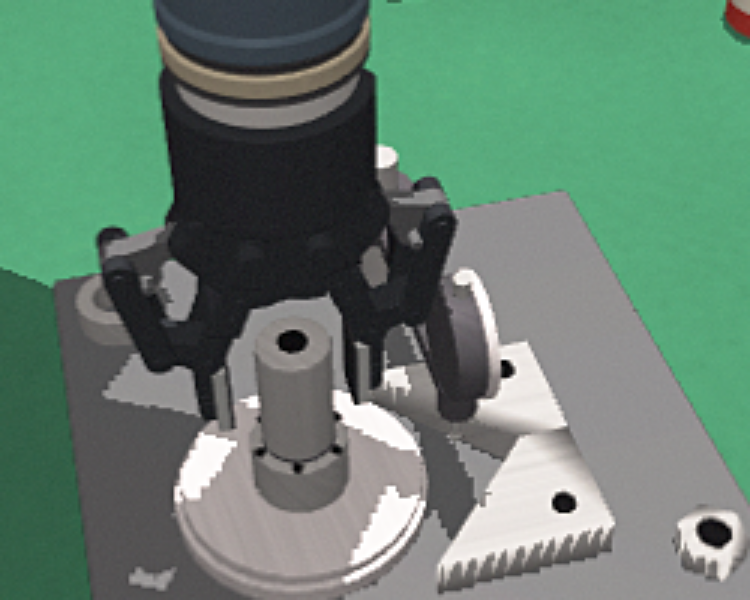

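Emit:
move_arm(deltas=[[0.005,0.006,-0.002,0,40],[0.005,0.006,-0.002,0,40],[0.005,0.006,-0.002,0,35],[0.005,0.006,-0.002,0,30],[0.005,0.006,-0.002,0,30],[0.005,0.006,-0.002,0,30],[0.005,0.006,-0.002,0,30],[0.005,0.006,-0.002,0,30]], force=20)

```text
t: 2.87
tcp_pos: [0.5099, -0.0765, 0.1098]
tool_rot: [0.611, 0.791, 0.0, 0.001]
force: [-1.1, 2.2, 6.9]
finger_gap: 0.38
```

```bash
python3 -c "
from h import *
plan([.508,-.076,.107],105)
"
```

```text
t 2.87 tcp [ 0.5099 -0.0765  0.1098] psi 104.62 q6 -0.622 tilt [ 1.6e-03 -4.0e-04 -1.0e+00] F [-1.06  2.18  6.94] gap 0.38
delta [ 0.0025 -0.0042  0.0069] twist -0.0133
```

Emit:
move_arm(deltas=[[0,0,0,0,55],[0,0,0,0,55],[0,0,0,0,55],[0,0,0,0.2,55],[0,0,0,0.4,55],[0,0,0,0.6,55],[0,0,0,0.8,55],[0,0,0,1,55]])

```text
t: 3.53
tcp_pos: [0.5094, -0.0766, 0.1085]
tool_rot: [0.79, 0.613, -0.0, -0.0]
force: [0.3, 0.0, -0.5]
finger_gap: 0.552
```

Emit:
move_arm(deltas=[[0,0,0,0.2,55],[0,0,0,0.4,55],[0,0,0,0.6,55],[0,0,0,0.8,55],[0,0,0,1,55],[0,0,0,1,55],[0,0,0,1,55],[0,0,0,1,55]])

```text
t: 4.2
tcp_pos: [0.5094, -0.0766, 0.1086]
tool_rot: [0.916, 0.402, -0.0, -0.0]
force: [-0.9, 0.3, 0.0]
finger_gap: 0.55
```

Emit:
move_arm(deltas=[[0,0,0,0.2,55],[0,0,0,0.4,55],[0,0,0,0.6,55],[0,0,0,0.8,55],[0,0,0,1,55],[0,0,0,1,55],[0,0,0,1,55],[0,0,0,1,55]])

```text
t: 4.87
tcp_pos: [0.5094, -0.0766, 0.1087]
tool_rot: [0.987, 0.164, 0.0, 0.0]
force: [0.1, -0.7, -0.1]
finger_gap: 0.548
```

```bash
python3 -c "
from h import *
plan([.508,-.076,.107],15)
"
```

```text
t 4.87 tcp [ 0.5094 -0.0766  0.1087] psi 18.82 q6 0.876 tilt [ 0. -0. -1.] F [ 0.06 -0.67 -0.14] gap 0.548
delta [-0.0029 -0.0026  0.0043] twist 0.1334
```

Emit:
move_arm(deltas=[[0,0,0,0.133,50],[0,0,0,0.133,42],[0,0,0,0.133,36],[0,0,0,0.133,30],[0,0,0,0.133,30],[0,0,0,0.133,30],[0,0,0,0.133,30],[0,0,0,0.133,30]])

```text
t: 5.53
tcp_pos: [0.5092, -0.0763, 0.1088]
tool_rot: [0.992, 0.13, -0.0, -0.0]
force: [-1.2, 2.4, 4.0]
finger_gap: 0.38
```

```bash
python3 -c "
from h import *
plan([.5305+.0012,-.0786-.0025,.107],15)
"
```

```text
t 5.53 tcp [ 0.5092 -0.0763  0.1088] psi 14.89 q6 0.945 tilt [-3.e-04  3.e-04 -1.e+00] F [-1.2   2.45  3.96] gap 0.38
delta [0.0512 0.026  0.0046] twist -0.0039
```

Emit:
move_arm(deltas=[[0.003,0.004,0,0,30],[0.008,0.008,0,0,30],[0.014,0.013,0,0,30],[0.02,0.018,0,0,30],[0.025,0.022,0,0,30],[0.03,0.025,0,0,30],[0.035,0.025,0,0,30],[0.038,0.025,0,0,30]])

```text
t: 6.2
tcp_pos: [0.5257, -0.0828, 0.1088]
tool_rot: [0.992, 0.13, -0.001, 0.0]
force: [-4.9, -0.4, 4.4]
finger_gap: 0.38
```

```bash
python3 -c "
from h import *
plan([.5305+.0012,-.0786-.0025,.107],15)
for n in('top','side'):
  im,_=manip.snapshot(n);a=im[130:330,150:400] if n=='top' else im[130:330,120:370]
  cv2.imwrite(f'pics/{n}2.png',cv2.resize(a,None,fx=3,fy=3)[...,::-1])
"
```

```text
t 6.2 tcp [ 0.5257 -0.0828  0.1088] psi 14.9 q6 0.947 tilt [-2.4e-03 -5.0e-04 -1.0e+00] F [-4.87 -0.41  4.4 ] gap 0.38
delta [ 0.0155 -0.0001  0.0045] twist -0.0035
```

View pics/side2.png

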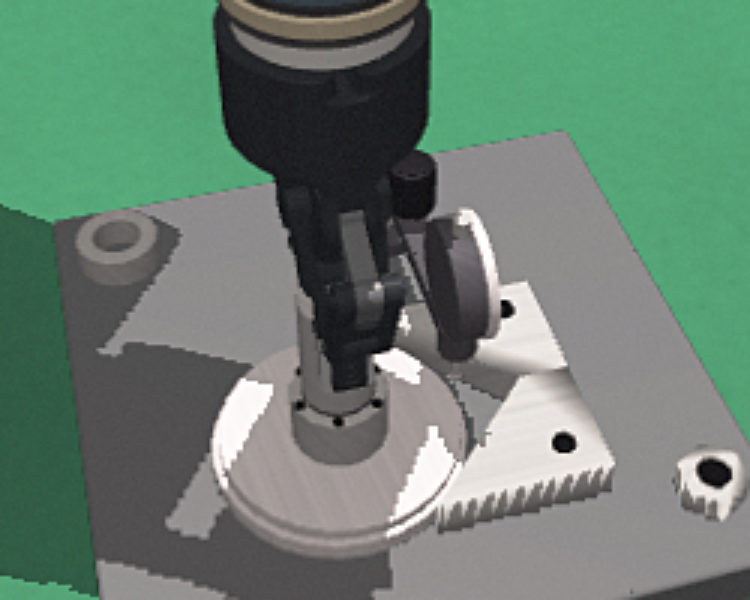

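View pics/top2.png

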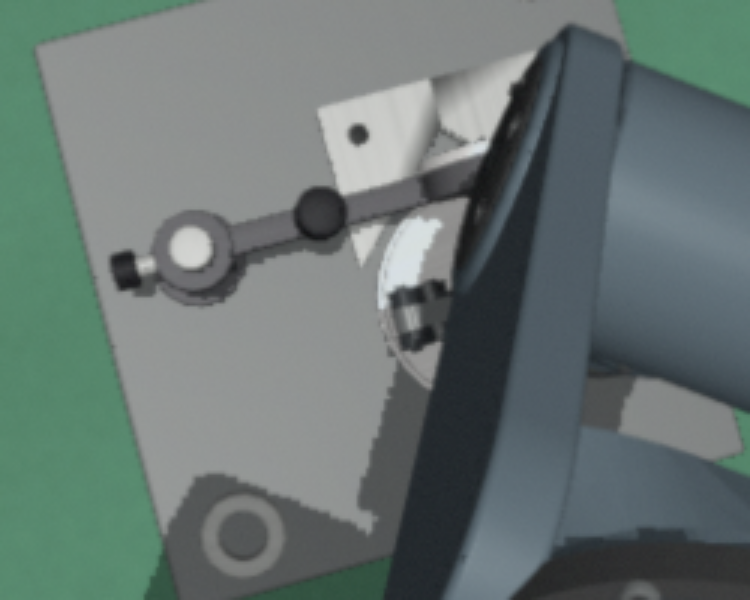

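Emit:
move_arm(deltas=[[0.001,0,0,0,30],[0.002,0,0,0,30],[0.003,0,0,0,30],[0.004,0,0,0,30],[0.005,0,0,0,30],[0.006,0,0,0,30],[0.006,0,0,0,30],[0.006,0,0,0,30]])

```text
t: 6.97
tcp_pos: [0.5281, -0.0822, 0.1088]
tool_rot: [0.992, 0.13, -0.001, 0.0]
force: [-3.1, -1.3, 4.6]
finger_gap: 0.378
```

```bash
cat >> h.py <<'E'
def fs():
    s=manip.sense();F=s["force"];c,n=.966,.2587;print("F seat frame",round(F[0]*c+F[1]*n,2),round(-F[0]*n+F[1]*c,2),F[2].round(2),"M",s["ft_torque"].round(2))
E
python3 -c "
from h import *
plan([.5305+.0012,-.0786-.0025,.107],15);fs()
"
```

```text
t 6.97 tcp [ 0.5281 -0.0822  0.1088] psi 14.89 q6 0.949 tilt [-1.9e-03 -5.0e-04 -1.0e+00] F [-3.06 -1.34  4.56] gap 0.378
delta [ 0.0094 -0.0003  0.0045] twist -0.0037
F seat frame -3.31 -0.5 4.56 M [-0.03  0.54  0.  ]
```

Only friction so far. Continue gently.

Emit:
move_arm(deltas=[[0.001,0,0,0,30],[0.002,0,0,0,30],[0.003,0,0,0,30],[0.004,0,0,0,30],[0.004,0,0,0,30],[0.004,0,0,0,30],[0.004,0,0,0,30],[0.004,0,0,0,30]])

```text
t: 7.63
tcp_pos: [0.5287, -0.0819, 0.1088]
tool_rot: [0.992, 0.13, -0.002, -0.0]
force: [-6.2, -1.1, 7.8]
finger_gap: 0.38
```

```bash
python3 -c "
from h import *
plan([.5305+.0012,-.0786-.0025,.107],15);fs()
"
```

```text
t 7.63 tcp [ 0.5287 -0.0819  0.1088] psi 14.89 q6 0.951 tilt [-3.8e-03 -5.0e-04 -1.0e+00] F [-6.18 -1.06  7.8 ] gap 0.38
delta [0.0077 0.0001 0.0045] twist -0.0039
F seat frame -6.25 0.57 7.8 M [-0.2   0.82 -0.03]
```

Emit:
move_arm(deltas=[[0.001,-0.001,0,0,30],[0.002,-0.002,0,0,30],[0.003,-0.002,0,0,30],[0.004,-0.002,0,0,30],[0.004,-0.002,0,0,30],[0.004,-0.002,0,0,30],[0.004,-0.002,0,0,30],[0.004,-0.002,0,0,30]])

```text
t: 8.3
tcp_pos: [0.5294, -0.0807, 0.1088]
tool_rot: [0.992, 0.129, -0.003, -0.0]
force: [-7.2, -2.4, 8.8]
finger_gap: 0.38
```

```bash
python3 -c "
from h import *
plan([.5305+.0012,-.0786-.0025,.107],15);fs()
for n in('side',):
  im,_=manip.snapshot(n);a=im[130:330,120:370]
  cv2.imwrite(f'pics/{n}3.png',cv2.resize(a,None,fx=3,fy=3)[...,::-1])
"
```

```text
t 8.3 tcp [ 0.5294 -0.0807  0.1088] psi 14.88 q6 0.955 tilt [-5.1e-03 -4.0e-04 -1.0e+00] F [-7.23 -2.4   8.76] gap 0.38
delta [0.0052 0.0024 0.0046] twist -0.0044
F seat frame -7.6 -0.45 8.76 M [-0.37  0.95 -0.19]
```

View pics/side3.png

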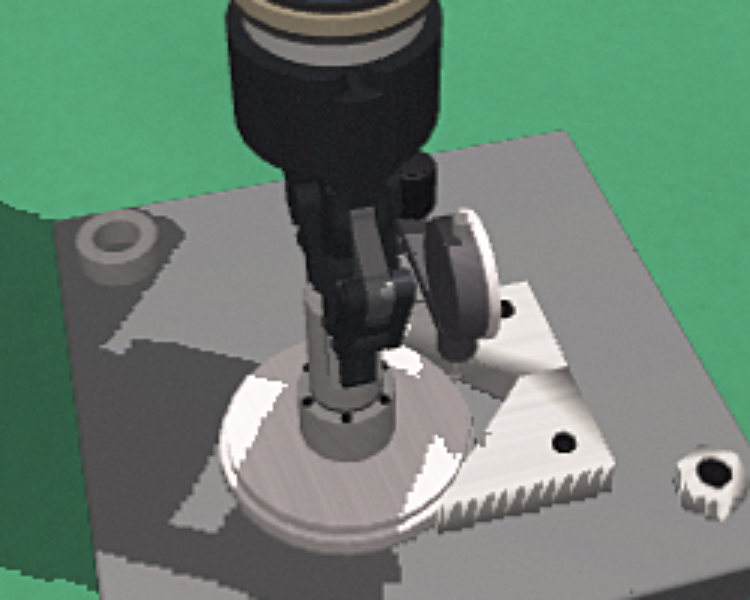

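Emit:
move_arm(deltas=[[0.001,-0.001,0,0,30],[0.002,-0.002,0,0,30],[0.003,-0.003,0,0,30],[0.004,-0.004,0,0,30],[0.004,-0.004,0,0,30],[0.004,-0.004,0,0,30],[0.004,-0.004,0,0,30],[0.004,-0.004,0,0,30]])

```text
t: 9.02
tcp_pos: [0.5305, -0.0787, 0.1088]
tool_rot: [0.992, 0.129, -0.003, -0.0]
force: [-7.2, -2.4, 7.4]
finger_gap: 0.381
```

```bash
python3 -c "
from h import *
plan([.5305+.0012,-.0786-.0025,.107],15);fs()
"
```

```text
t 9.02 tcp [ 0.5305 -0.0787  0.1088] psi 14.87 q6 0.959 tilt [-5.2e-03 -4.0e-04 -1.0e+00] F [-7.19 -2.42  7.38] gap 0.381
delta [0.0013 0.0065 0.0046] twist -0.0045
F seat frame -7.58 -0.48 7.38 M [-0.39  1.03 -0.15]
```

Emit:
move_arm(deltas=[[0.001,-0.001,0,0,30],[0.002,-0.002,0,0,30],[0.003,-0.003,0,0,30],[0.004,-0.004,0,0,30],[0.004,-0.004,0,0,30],[0.004,-0.004,0,0,30],[0.004,-0.004,0,0,30],[0.004,-0.004,0,0,30]])

```text
t: 9.68
tcp_pos: [0.5311, -0.0782, 0.1092]
tool_rot: [0.992, 0.13, -0.003, 0.001]
force: [-10.4, -7.1, 10.7]
finger_gap: 0.383
```

```bash
python3 -c "
from h import *
plan([.5305+.0012,-.0786-.0025,.107],15);fs()
"
```

```text
t 9.68 tcp [ 0.5311 -0.0782  0.1092] psi 14.93 q6 0.963 tilt [-0.0064 -0.0027 -1.    ] F [-10.38  -7.09  10.72] gap 0.383
delta [-0.0004  0.0073  0.0054] twist -0.0025
F seat frame -11.86 -4.16 10.72 M [-1.21  1.55 -0.21]
```

Emit:
move_arm(deltas=[[-0.001,0.002,0,0,30],[-0.001,0.003,0,0,30],[-0.001,0.003,0,0,33],[-0.001,0.003,0,0,36],[-0.001,0.003,0,0,40],[-0.001,0.003,0,0,45],[-0.001,0.003,0,0,50],[-0.001,0.003,0,0,55]])

```text
t: 10.35
tcp_pos: [0.5346, -0.0776, 0.1085]
tool_rot: [0.992, 0.129, 0.0, 0.0]
force: [0.1, 0.4, 0.2]
finger_gap: 0.551
```

```bash
python3 -c "
from h import *
plan([.5311,-.0782,.22],15);fs()
"
```

```text
t 10.35 tcp [ 0.5346 -0.0776  0.1085] psi 14.86 q6 0.96 tilt [ 9.e-04 -2.e-04 -1.e+00] F [0.14 0.38 0.23] gap 0.551
delta [-0.0087 -0.0007 -0.2787] twist -0.0048
F seat frame 0.24 0.33 0.23 M [0.05 0.03 0.01]
```

Emit:
move_arm(deltas=[[-0.009,0,-0.02,0,55],[-0.009,0,-0.08,0,55],[-0.009,0,-0.16,0,55],[-0.009,0,-0.2,0,30],[-0.009,0,-0.2,0,0],[-0.009,-0.06,-0.2,0,0],[0.05,-0.13,-0.2,0,0],[0.11,-0.19,-0.2,0,0]])

```text
t: 11.02
tcp_pos: [0.5555, 0.0081, 0.1884]
tool_rot: [0.992, 0.128, -0.001, -0.0]
force: [0.3, -0.5, 0.5]
finger_gap: 0.004
```

```bash
python3 -c "
from h import *
plan([.56,.0072,.15],15);fs()
for n in('top','side'):
  im,d=manip.snapshot(n);np.save(f'pics/{n}4_d.npy',d);cv2.imwrite(f'pics/{n}4.png',im[...,::-1])
  a=im[100:300,150:400] if n=='top' else im[130:330,120:370]
  cv2.imwrite(f'pics/{n}4c.png',cv2.resize(a,None,fx=3,fy=3)[...,::-1])
"
```

```text
t 11.02 tcp [0.5555 0.0081 0.1884] psi 14.73 q6 1.127 tilt [-2.5e-03  6.0e-04 -1.0e+00] F [ 0.25 -0.49  0.52] gap 0.004
delta [0.0104 0.0052 0.096 ] twist -0.0094
F seat frame 0.12 -0.54 0.52 M [-0.01 -0.01 -0.  ]
```

View pics/top4c.png

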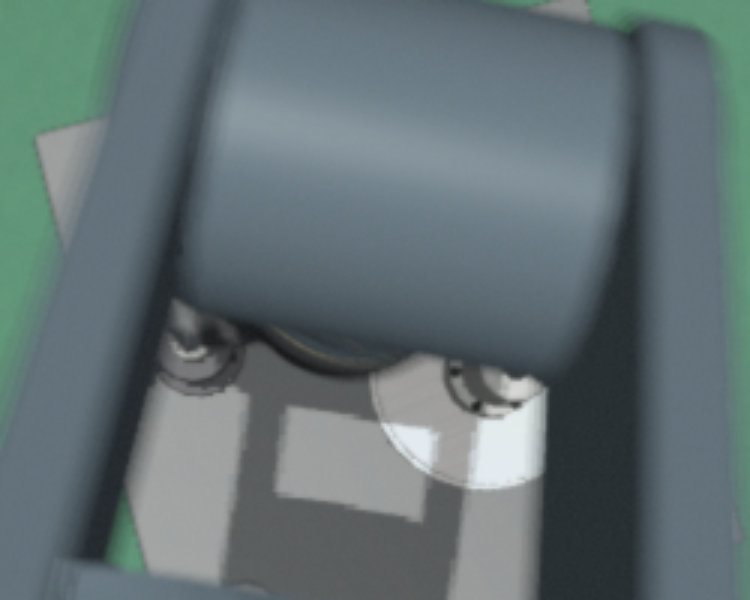

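View pics/side4c.png

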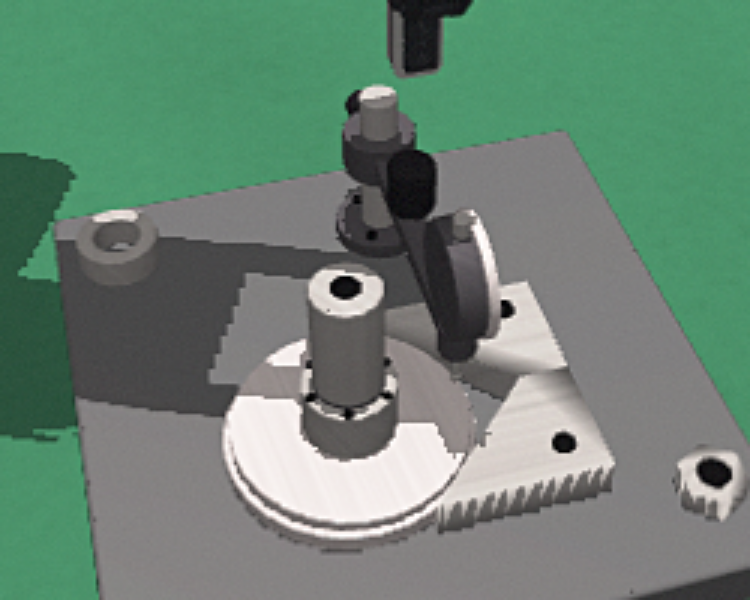

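```bash
python3 - <<'E'
from h import *
c,s=.966,.2587
res={}
for k in("0","4"):
    d=np.load(f"pics/side{k}_d.npy");P=cloud("side",d)
    g=(.5085,-.078) if k=="0" else (.531,-.08)
    r=np.hypot(P[...,0]-g[0],P[...,1]-g[1])
    m=((P[...,2]>.127)&(r<.026)&(d>0)).astype(np.uint8)*255
    q=max(cv2.findContours(m,cv2.RETR_EXTERNAL,cv2.CHAIN_APPROX_NONE)[0],key=cv2.contourArea)[:,0]
    w=onplane("side",q,.133)[:,:2];o,rr=circ(w);res[k]=o
    # top-facing depth mean too
    m2=(abs(P[...,2]-.133)<.003)&(r<.026);print(k,o,rr,(P[m2][:,:2].max(0)+P[m2][:,:2].min(0))/2)
    # foot rim: low front contour: fit of flange white plane region centre from plane-fit rim
    mf=((P[...,2]>.039)&(P[...,2]<.053)&(np.hypot(P[...,0]-g[0],P[...,1]-g[1])<.062)&(P[...,1]<g[1]+.03)).astype(np.uint8)*255
    q=max(cv2.findContours(mf,cv2.RETR_EXTERNAL,cv2.CHAIN_APPROX_NONE)[0],key=cv2.contourArea)[:,0]
    w=onplane("side",q,.046)[:,:2];w=w[abs(np.hypot(*(w-g).T)-.055)<.005]
    for _ in range(5):
        oo,q2=circ(w);e=np.hypot(*(w-oo).T)-q2;w=w[abs(e)<.001+np.median(abs(e))]
    res[k+"f"]=oo;print("  flange",oo,q2,len(w))
for a in("","f"):
    D=res["4"+a]-res["0"+a];print("disp seat frame",D[0]*c+D[1]*s,-D[0]*s+D[1]*c)
# predicted outline overlay of foot at seat
im=cv2.imread("pics/side4.png")
S=np.array([.5311,-.0782])
def tf(x,y,z):return [S[0]+c*x-s*y,S[1]+s*x+c*y,z]
big=cv2.resize(im,None,fx=3,fy=3)[390:990,360:1110]
for pts in([tf(.0165*np.cos(a),.0165*np.sin(a),.133) for a in np.linspace(0,6.28,60)],[tf(.024,-.058,.05),tf(.082,0,.05),tf(.024,.058,.05)],[tf(.058*np.cos(a),.058*np.sin(a),.04) for a in np.linspace(0,6.28,90)],[tf(.05,0,.046),tf(.05,0,.06)]):
    q=((proj("side",pts)+.5)*3-.5-[360,390]).round().astype(int);cv2.polylines(big,[q],False,(0,0,255),1)
cv2.imwrite("pics/side4o.png",big)
E
```

```text
0 [ 0.50889988 -0.08059572] 0.016703673675451194 [ 0.50876692 -0.07798308]
  flange [ 0.50905786 -0.08170381] 0.05598676611130104 129
4 [ 0.53073752 -0.08403721] 0.016514348726212266 [ 0.53059013 -0.08140913]
  flange [ 0.53074889 -0.08483581] 0.05602804324094091 81
disp seat frame 0.020204848058401448 -0.008973875062653765
disp seat frame 0.020143287402080982 -0.008636982641981332
```

View pics/side4o.png

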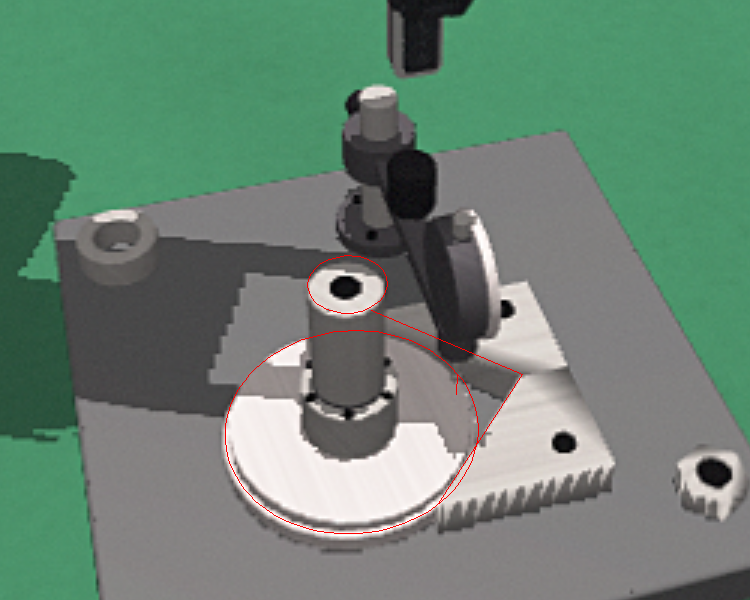

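Emit:
move_arm(deltas=[[0.003,0.002,0,0,0],[0.006,0.004,0.02,0,0],[0.008,0.004,0.04,0,0],[0.008,0.004,0.06,0,0],[0.008,0.004,0.08,0,0],[0.008,0.004,0.09,0,0],[0.008,0.004,0.095,0,0],[0.008,0.004,0.095,0,0]])

```text
t: 11.78
tcp_pos: [0.5601, 0.0063, 0.1499]
tool_rot: [0.992, 0.129, -0.001, -0.0]
force: [-0.2, 0.0, 0.3]
finger_gap: -0.005
```

```bash
cat > v.py <<'E'
from h import *
import sys
k=sys.argv[1]
plan([.559,.0075,.148],15);fs()
im,d=manip.snapshot("side");np.save(f'pics/side{k}_d.npy',d);cv2.imwrite(f'pics/side{k}.png',im[...,::-1])
a=im[170:260,220:320];cv2.imwrite(f'pics/side{k}c.png',cv2.resize(a,None,fx=6,fy=6,interpolation=2)[...,::-1])
E
python3 v.py 5; python3 - <<'E'
from h import *
a=cv2.imread("pics/side4.png")
c,s=.966,.2587
d=np.load("pics/side4_d.npy");P=cloud("side",d)
f=np.array([.5306,-.0825]);z=P[...,2];r=np.hypot(P[...,0]-f[0],P[...,1]-f[1])
m=(z>.038)&(z<.054)&(r>.027)&(r<.05);q=P[m];A=np.c_[q[:,:2]-f,np.ones(len(q))]
w=np.ones(len(q),bool)
for _ in range(3):
    S=np.linalg.lstsq(A[w],q[w,2],rcond=None)[0];w=abs(q[:,2]-A@S)<.0025
print(S,w.sum(),np.degrees(np.arctan2(S[1],S[0])),np.hypot(S[0],S[1]))
E
```

```text
t 11.78 tcp [0.5601 0.0063 0.1499] psi 14.82 q6 1.124 tilt [-1.6e-03  3.0e-04 -1.0e+00] F [-0.16  0.03  0.33] gap -0.005
delta [-0.0018 -0.0037  0.0047] twist -0.0063
F seat frame -0.15 0.07 0.33 M [-0.02 -0.01  0.  ]
[-0.03451589 -0.01629004  0.04582924] 1994 -154.7346699863496 0.03816689490480338
```

View pics/side5c.png

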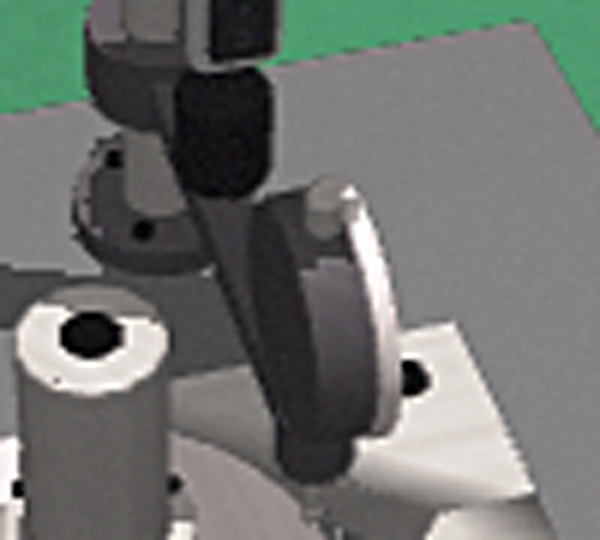

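Emit:
move_arm(deltas=[[0,0,0.01,0,0],[0,0,0.02,0,0],[0,0,0.028,0,0],[0,0,0.034,0,0],[0,0,0.038,0,0],[0,0,0.04,0,0],[0,0,0.04,0,0],[0,0,0.04,0,0]])

```text
t: 12.5
tcp_pos: [0.5606, 0.0066, 0.1348]
tool_rot: [0.992, 0.129, 0.0, -0.0]
force: [-1.2, 1.0, 2.0]
finger_gap: -0.001
```

```bash
python3 v.py 6
```

```text
t 12.5 tcp [0.5606 0.0066 0.1348] psi 14.86 q6 1.124 tilt [ 1.e-04  0.e+00 -1.e+00] F [-1.18  1.    2.05] gap -0.001
delta [-0.0033 -0.0032 -0.0331] twist -0.0049
F seat frame -0.89 1.27 2.05 M [0.11 0.09 0.05]
```

View pics/side6c.png

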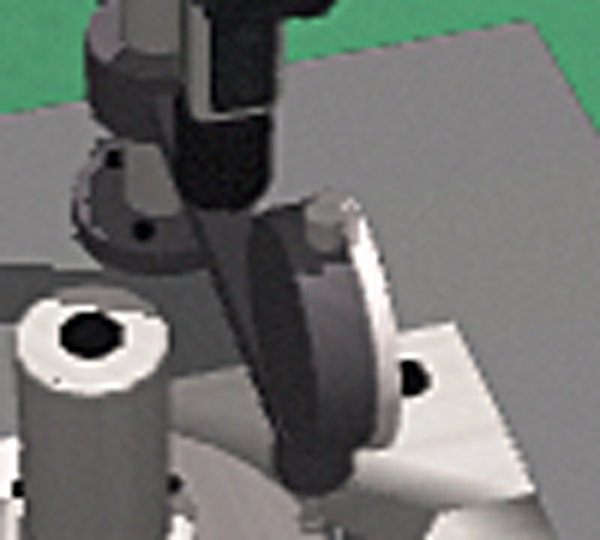

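Emit:
move_arm(deltas=[[0,0,0.001,0,0],[0,0,0.002,0,0],[0,0,0.003,0,0],[0,0,0.004,0,0],[0,0,0.005,0,0],[0,0,0.006,0,0],[0,0,0.007,0,0],[0,0,0.008,0,0]])

```text
t: 13.22
tcp_pos: [0.5606, 0.0066, 0.1315]
tool_rot: [0.992, 0.129, 0.0, -0.0]
force: [-1.3, 0.3, 3.3]
finger_gap: -0.001
```

```bash
python3 v.py 7
```

```text
t 13.22 tcp [0.5606 0.0066 0.1315] psi 14.86 q6 1.124 tilt [-0.e+00  1.e-04 -1.e+00] F [-1.28  0.32  3.31] gap -0.001
delta [-0.0033 -0.0033 -0.0413] twist -0.005
F seat frame -1.15 0.64 3.31 M [ 0.06  0.16 -0.07]
```

Emit:
move_arm(deltas=[[0,0,0.001,0,0],[0,0,0.002,0,0],[0,0,0.003,0,0],[0,0,0.004,0,0],[0,0,0.005,0,0],[0,0,0.006,0,0],[0,0,0.007,0,0],[0,0,0.008,0,0]])

```text
t: 13.93
tcp_pos: [0.5606, 0.0066, 0.1283]
tool_rot: [0.992, 0.129, 0.0, -0.0]
force: [-1.1, 0.7, 3.5]
finger_gap: 0.0
```

```bash
python3 v.py 8
```

```text
t 13.93 tcp [0.5606 0.0066 0.1283] psi 14.86 q6 1.124 tilt [ 1.e-04  1.e-04 -1.e+00] F [-1.12  0.67  3.48] gap 0.0
delta [-0.0033 -0.0033 -0.0493] twist -0.005
F seat frame -0.91 0.93 3.48 M [ 0.11  0.18 -0.02]
```

View pics/side8c.png

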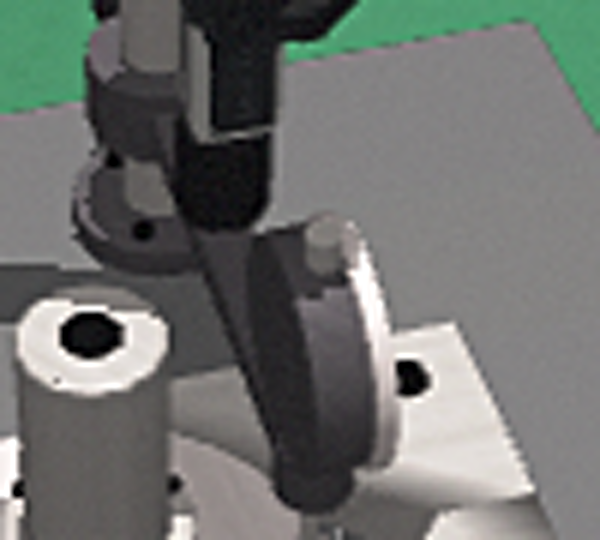

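Emit:
move_arm(deltas=[[0,0,0.001,0,0],[0,0,0.002,0,0],[0,0,0.003,0,0],[0,0,0.004,0,0],[0,0,0.005,0,0],[0,0,0.006,0,0],[0,0,0.007,0,0],[0,0,0.008,0,0]])

```text
t: 14.65
tcp_pos: [0.5606, 0.0066, 0.1251]
tool_rot: [0.992, 0.129, 0.0, -0.0]
force: [-0.4, 0.7, 3.4]
finger_gap: 0.002
```

```bash
sed -i 's/im\[170:260,220:320\]/im[190:280,230:330]/' v.py; python3 v.py 9
```

```text
t 14.65 tcp [0.5606 0.0066 0.1251] psi 14.85 q6 1.124 tilt [-0.e+00  1.e-04 -1.e+00] F [-0.42  0.74  3.4 ] gap 0.002
delta [-0.0033 -0.0033 -0.0573] twist -0.0052
F seat frame -0.21 0.83 3.4 M [ 0.21  0.05 -0.05]
```

View pics/side9c.png

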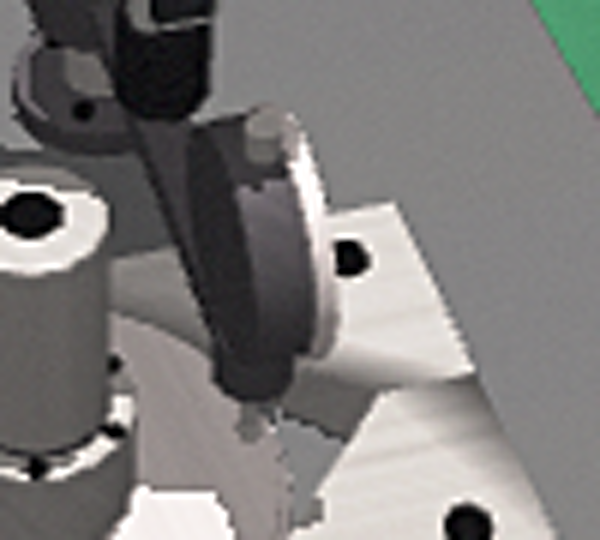

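```bash
python3 - <<'E'
from h import *
S=np.array([.5307,-.084]);p=S+.05*np.array([.966,.2587])
for z in(.0443,.047,.05,.055,.06):print(z,proj("side",[[*p,z]]),(proj("side",[[*p,z]])-[230,190])*6)
E
```

```text
0.0443 [[271.49889255 264.91289036]] [[248.9933553  449.47734213]]
0.047 [[271.555623   263.66787383]] [[249.333738   442.00724296]]
0.05 [[271.61903877 262.27634179]] [[249.71423261 433.65805074]]
0.055 [[271.72563578 259.9377637 ]] [[250.35381468 419.62658221]]
0.06 [[271.83337933 257.57464378]] [[251.00027598 405.44786265]]
```

Emit:
move_arm(deltas=[[0,0,0.001,0,0],[0,0,0.002,0,0],[0,0,0.003,0,0],[0,0,0.004,0,0],[0,0,0.005,0,0],[0,0,0.006,0,0],[0,0,0.007,0,0],[0,0,0.008,0,0]])

```text
t: 15.37
tcp_pos: [0.5606, 0.0066, 0.122]
tool_rot: [0.992, 0.129, 0.0, -0.0]
force: [-1.4, 1.4, 5.4]
finger_gap: -0.002
```

```bash
python3 v.py 10
```

```text
t 15.37 tcp [0.5606 0.0066 0.122 ] psi 14.86 q6 1.124 tilt [ 1.e-04  0.e+00 -1.e+00] F [-1.42  1.37  5.37] gap -0.002
delta [-0.0033 -0.0033 -0.0649] twist -0.0051
F seat frame -1.02 1.69 5.37 M [0.24 0.22 0.02]
```

View pics/side10c.png

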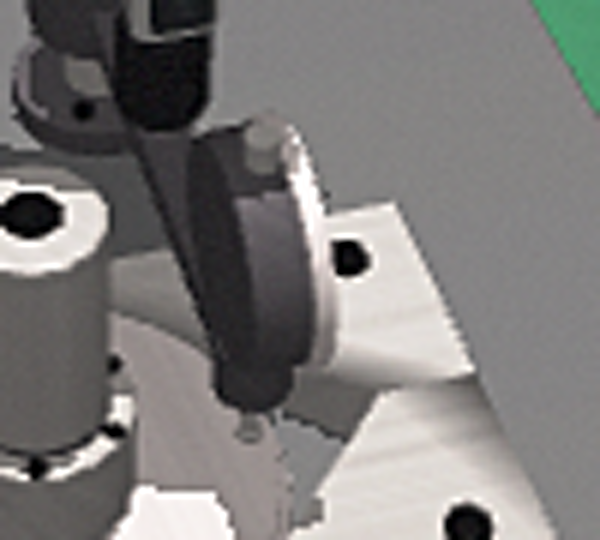

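Emit:
move_arm(deltas=[[0,0,0.001,0,0],[0,0,0.002,0,0],[0,0,0.003,0,0],[0,0,0.004,0,0],[0,0,0.005,0,0],[0,0,0.006,0,0],[0,0,0.006,0,0],[0,0,0.006,0,0]])

```text
t: 16.08
tcp_pos: [0.5606, 0.0066, 0.1196]
tool_rot: [0.992, 0.129, 0.0, -0.0]
force: [-1.1, 1.6, 5.2]
finger_gap: 0.002
```

```bash
python3 v.py 11
```

```text
t 16.08 tcp [0.5606 0.0066 0.1196] psi 14.86 q6 1.124 tilt [ 1.e-04  0.e+00 -1.e+00] F [-1.1   1.58  5.23] gap 0.002
delta [-0.0033 -0.0033 -0.0709] twist -0.005
F seat frame -0.65 1.81 5.23 M [0.25 0.17 0.01]
```

View pics/side11c.png

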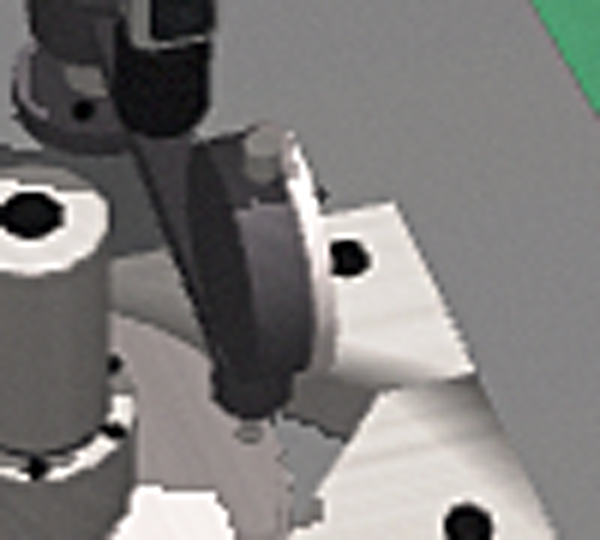

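Emit:
move_arm(deltas=[[0,0,-0.03,0,0],[0,0,-0.1,0,0],[0,0,-0.17,0,0],[0,0,-0.2,0,20],[-0.04,0.06,-0.2,0,55],[-0.08,0.12,-0.2,0,55],[-0.12,0.18,-0.2,0,55],[-0.125,0.19,-0.2,0,55]])

```text
t: 16.8
tcp_pos: [0.5306, -0.0833, 0.1991]
tool_rot: [0.992, 0.128, -0.001, 0.001]
force: [0.3, 0.2, 0.6]
finger_gap: 0.549
```

```bash
sed -i 's/^plan.*/plan([.5308,-.0783,.1085],15);fs()/' v.py; python3 v.py 12
```

```text
t 16.8 tcp [ 0.5306 -0.0833  0.1991] psi 14.71 q6 0.953 tilt [-0.001  -0.0021 -1.    ] F [0.28 0.19 0.57] gap 0.549
delta [ 0.004  -0.0125  0.2264] twist -0.0102
F seat frame 0.32 0.11 0.57 M [ 0.05 -0.07  0.01]
```

View pics/side12.png

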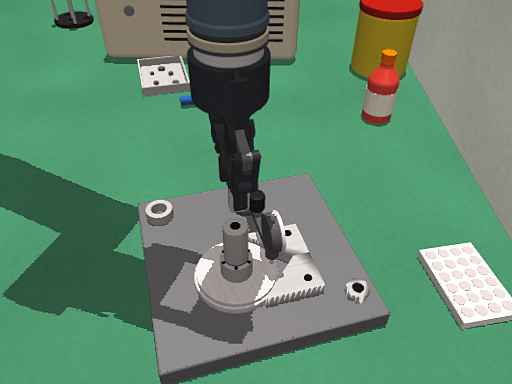

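Emit:
move_arm(deltas=[[0.004,-0.01,0,0,55],[0.004,-0.012,0.03,0,55],[0.004,-0.012,0.07,0,55],[0.004,-0.012,0.11,0,55],[0.004,-0.012,0.15,0,55],[0.004,-0.012,0.18,0,55],[0.004,-0.012,0.2,0,55],[0.004,-0.012,0.2,0,55]])

```text
t: 17.52
tcp_pos: [0.5312, -0.0731, 0.1177]
tool_rot: [0.992, 0.13, -0.002, -0.001]
force: [-0.3, -0.2, -0.4]
finger_gap: 0.549
```

```bash
python3 v.py 13
```

```text
t 17.52 tcp [ 0.5312 -0.0731  0.1177] psi 14.94 q6 0.964 tilt [-0.0036  0.0015 -1.    ] F [-0.31 -0.18 -0.44] gap 0.549
delta [-0.0043  0.0124  0.0229] twist -0.0021
F seat frame -0.34 -0.09 -0.44 M [0.04 0.04 0.01]
```

Emit:
move_arm(deltas=[[-0.001,0.006,0.005,0,55],[-0.001,0.012,0.01,0,55],[-0.001,0.012,0.015,0,55],[-0.001,0.012,0.02,0,55],[-0.001,0.012,0.02,0,55],[-0.001,0.012,0.02,0,55],[-0.001,0.012,0.02,0,55],[-0.001,0.012,0.02,0,55]])

```text
t: 18.23
tcp_pos: [0.533, -0.0795, 0.1117]
tool_rot: [0.992, 0.129, 0.0, 0.0]
force: [0.8, -0.9, -0.5]
finger_gap: 0.549
```

```bash
python3 v.py 14
```

```text
t 18.23 tcp [ 0.533  -0.0795  0.1117] psi 14.85 q6 0.956 tilt [ 3.e-04 -1.e-04 -1.e+00] F [ 0.76 -0.89 -0.5 ] gap 0.549
delta [-0.0045 -0.0042  0.0079] twist -0.0052
F seat frame 0.51 -1.06 -0.5 M [-0.04  0.01 -0.04]
```

Emit:
move_arm(deltas=[[-0.003,-0.004,0.003,0,55],[-0.003,-0.004,0.006,0,55],[-0.003,-0.004,0.006,0,50],[-0.003,-0.004,0.006,0,45],[-0.003,-0.004,0.006,0,40],[-0.003,-0.004,0.006,0,35],[-0.003,-0.004,0.006,0,30],[-0.003,-0.004,0.006,0,30]])

```text
t: 18.95
tcp_pos: [0.5314, -0.0784, 0.1092]
tool_rot: [0.992, 0.129, 0.0, 0.0]
force: [-1.4, -1.0, 1.0]
finger_gap: 0.375
```

```bash
python3 v.py 15
```

```text
t 18.95 tcp [ 0.5314 -0.0784  0.1092] psi 14.87 q6 0.957 tilt [ 2.e-04 -4.e-04 -1.e+00] F [-1.36 -1.04  1.01] gap 0.375
delta [-0.0015 -0.0007  0.0017] twist -0.0045
F seat frame -1.58 -0.65 1.01 M [-0.25  0.03  0.01]
```

Emit:
move_arm(deltas=[[0.001,0,0,-0.06,30],[0.002,0,0,-0.12,30],[0.002,0,0,-0.18,30],[0.002,0,0,-0.24,30],[0.002,0,0,-0.3,30],[0.002,0,0,-0.36,30],[0.002,0,0,-0.43,30],[0.002,0,0,-0.5,30]])

```text
t: 19.67
tcp_pos: [0.5314, -0.0783, 0.1092]
tool_rot: [0.968, 0.252, -0.001, -0.0]
force: [-2.7, -2.2, 1.5]
finger_gap: 0.38
```

```bash
python3 v.py 16
```

```text
t 19.67 tcp [ 0.5314 -0.0783  0.1092] psi 29.23 q6 0.707 tilt [-1.4e-03 -2.0e-04 -1.0e+00] F [-2.73 -2.18  1.46] gap 0.38
delta [-0.0013 -0.0008  0.0017] twist 0.4966
F seat frame -3.2 -1.4 1.46 M [-0.49  0.27 -0.26]
```

View pics/side16c.png

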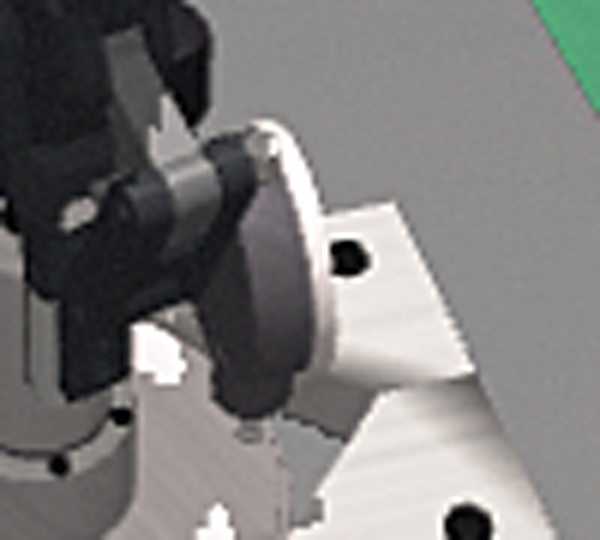

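Emit:
move_arm(deltas=[[0,0,0,-0.12,30],[0,0,0,-0.24,30],[0,0,0,-0.36,30],[0,0,0,-0.48,30],[0,0,0,-0.6,30],[0,0,0,-0.72,30],[0,0,0,-0.85,30],[0,0,0,-1,30]])

```text
t: 20.38
tcp_pos: [0.5312, -0.0784, 0.1092]
tool_rot: [0.875, 0.484, -0.001, -0.0]
force: [-3.6, -3.6, 3.5]
finger_gap: 0.377
```

```bash
python3 v.py 17
```

```text
t 20.38 tcp [ 0.5312 -0.0784  0.1092] psi 57.92 q6 0.207 tilt [-1.8e-03 -3.0e-04 -1.0e+00] F [-3.58 -3.58  3.46] gap 0.377
delta [-0.0002 -0.001   0.0018] twist 1.4981
F seat frame -4.38 -2.53 3.46 M [-0.55  0.38 -0.3 ]
```

View pics/side17c.png

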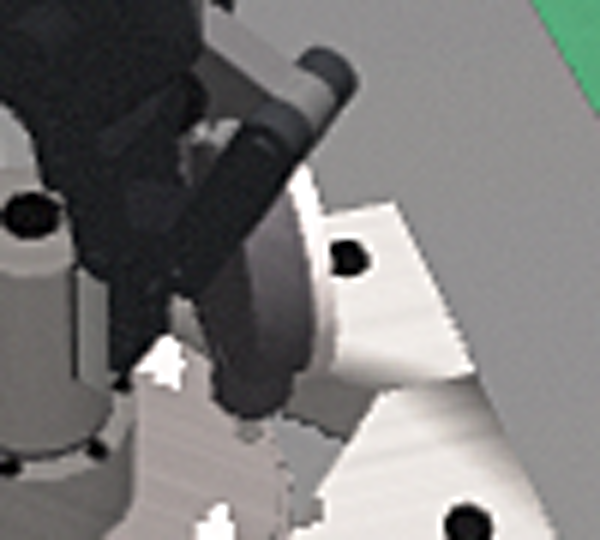

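Emit:
move_arm(deltas=[[0,0,0,-0.12,30],[0,0,0,-0.24,30],[0,0,0,-0.36,30],[0,0,0,-0.48,30],[0,0,0,-0.6,30],[0,0,0,-0.72,30],[0,0,0,-0.85,30],[0,0,0,-1,30]])

```text
t: 21.1
tcp_pos: [0.531, -0.0783, 0.1092]
tool_rot: [0.729, 0.685, -0.001, -0.001]
force: [-4.7, -2.5, 3.9]
finger_gap: 0.382
```

```bash
python3 v.py 18
```

```text
t 21.1 tcp [ 0.531  -0.0783  0.1092] psi 86.48 q6 -0.292 tilt [-2.2e-03  1.0e-04 -1.0e+00] F [-4.72 -2.51  3.89] gap 0.382
delta [-0.0001 -0.0005  0.0019] twist 2.495
F seat frame -5.21 -1.2 3.89 M [-0.59  0.52 -0.43]
```

View pics/side18c.png

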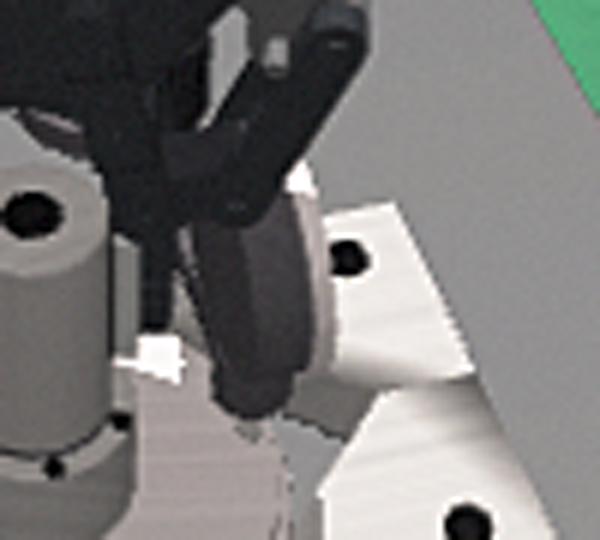

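```bash
python3 - <<'E'
from h import *
d=np.load("pics/side18_d.npy");P=cloud("side",d);S=np.array([.5307,-.083]);c,s=.966,.2587
def rel(u,v):
    p=P[v,u];q=p[:2]-S;return np.round([q[0]*c+q[1]*s,-q[0]*s+q[1]*c,p[2]],4)
for x,y in((250,140),(270,200),(250,215),(235,205),(220,215),(205,215),(300,180),(270,260),(215,280),(160,200),(155,300),(340,30),(280,60)):
    print((x,y),rel(int(230+x/6),int(190+y/6)))
E
```

```text
(250, 140) [ 0.0391 -0.0218  0.1679]
(270, 200) [ 0.0438 -0.024   0.1521]
(250, 215) [ 0.0391 -0.0236  0.1495]
(235, 205) [ 0.0367 -0.0229  0.1511]
(220, 215) [ 0.034  -0.0198  0.1471]
(205, 215) [ 0.0326 -0.0163  0.144 ]
(300, 180) [ 0.0575 -0.0033  0.1332]
(270, 260) [ 0.0478 -0.0145  0.1236]
(215, 280) [0.042  0.0083 0.0958]
(160, 200) [ 0.0223 -0.0169  0.1509]
(155, 300) [ 0.0229 -0.0108  0.1139]
(340, 30) [ 0.0546 -0.0261  0.1965]
(280, 60) [ 0.0441 -0.0227  0.1883]
```

```bash
python3 - <<'E'
from h import *
S=np.array([.5307,-.083]);c,s=.966,.2587
for f in("12","11"):
    d=np.load(f"pics/side{f}_d.npy");P=cloud("side",d)
    def rel(u,v):
        p=P[v,u];q=p[:2]-S;return np.round([q[0]*c+q[1]*s,-q[0]*s+q[1]*c,p[2]],4)
    print(f)
    for x,y in((265,130),(265,140),(265,150),(250,155),(262,170),(225,145),(210,150),(290,140),(195,190),(165,110),(165,125)):print((x,y),rel(int(230+x/6),int(190+y/6)))
    Q=P.reshape(-1,3);q=Q[:,:2]-S;X=q[:,0]*c+q[:,1]*s;Y=-q[:,0]*s+q[:,1]*c
    m=(X>.03)&(X<.07)&(abs(Y)<.03)&(Q[:,2]<.17)
    for a in np.arange(.03,.07,.004):
        k=m&(X>=a)&(X<a+.004)
        if k.sum():print(round(a,3),k.sum(),Q[k,2].max().round(4),Y[k][Q[k,2].argmax()].round(4))
E
```

```text
12
(265, 130) [0.056  0.017  0.1303]
(265, 140) [0.0516 0.0038 0.1403]
(265, 150) [0.0508 0.0013 0.1395]
(250, 155) [0.0472 0.0024 0.1393]
(262, 170) [0.0494 0.0006 0.1351]
(225, 145) [0.0456 0.0139 0.1305]
(210, 150) [0.0424 0.0122 0.1312]
(290, 140) [0.0586 0.0087 0.1339]
(195, 190) [0.0415 0.0221 0.1106]
(165, 110) [0.0474 0.0676 0.0908]
(165, 125) [0.0473 0.067  0.0874]
0.03 99 0.0463 0.0112
0.034 99 0.0465 0.0031
0.038 357 0.1328 0.0014
0.042 309 0.1346 0.0004
0.046 231 0.141 0.0056
0.05 194 0.1409 0.003
0.054 193 0.1395 0.0039
0.058 94 0.1351 0.0055
0.062 70 0.0512 -0.0237
0.066 80 0.0508 -0.0189
11
(265, 130) [0.0552 0.0149 0.1325]
(265, 140) [0.0515 0.0036 0.1406]
(265, 150) [0.0509 0.0016 0.1391]
(250, 155) [0.047  0.0018 0.1399]
(262, 170) [0.0494 0.0006 0.1351]
(225, 145) [0.0456 0.0141 0.1303]
(210, 150) [0.0425 0.0126 0.1307]
(290, 140) [0.0586 0.0087 0.1339]
(195, 190) [0.0415 0.0219 0.1108]
(165, 110) [0.0474 0.0677 0.0907]
(165, 125) [0.0474 0.0674 0.087 ]
0.03 98 0.0466 0.0144
0.034 100 0.0465 0.0151
0.038 345 0.1326 -0.0075
0.042 316 0.1335 -0.0023
0.046 242 0.1414 0.0031
0.05 191 0.1409 0.0016
0.054 196 0.1403 0.0032
0.058 92 0.1348 -0.0014
0.062 66 0.0515 -0.0204
0.066 84 0.0514 -0.03
```

Emit:
move_arm(deltas=[[0,0,0,-0.07,30],[0,0,0,-0.14,30],[0,0,0,-0.2,30],[0,0,0,-0.27,30],[0,0,0,-0.34,30],[0,0,0,-0.4,30],[0,0,0,-0.47,30],[0,0,0,-0.55,30]])

```text
t: 21.82
tcp_pos: [0.5309, -0.0782, 0.1092]
tool_rot: [0.629, 0.778, -0.001, -0.001]
force: [-3.9, -2.9, 4.3]
finger_gap: 0.385
```

```bash
python3 v.py 19
```

```text
t 21.82 tcp [ 0.5309 -0.0782  0.1092] psi 102.11 q6 -0.565 tilt [-2.5e-03  3.0e-04 -1.0e+00] F [-3.95 -2.94  4.32] gap 0.385
delta [-0.0003 -0.0003  0.0018] twist 3.0408
F seat frame -4.58 -1.82 4.32 M [-0.5   0.61 -0.4 ]
```

View pics/side19c.png

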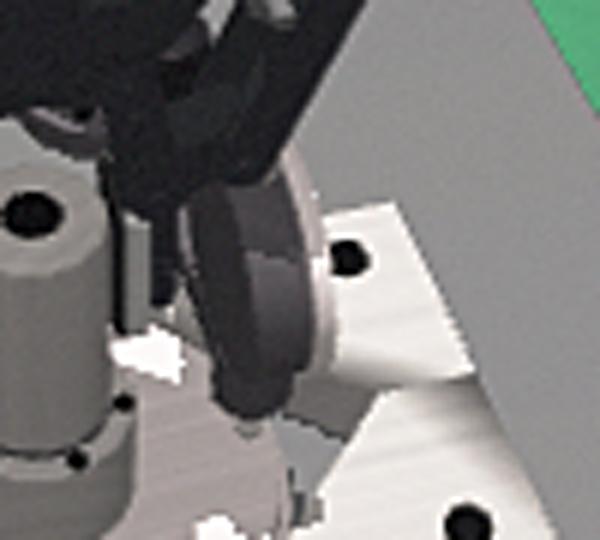

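Emit:
move_arm(deltas=[[0,0,0,-0.12,30],[0,0,0,-0.24,30],[0,0,0,-0.36,30],[0,0,0,-0.48,30],[0,0,0,-0.6,30],[0,0,0,-0.72,30],[0,0,0,-0.85,30],[0,0,0,-1,30]])

```text
t: 22.53
tcp_pos: [0.5306, -0.078, 0.1092]
tool_rot: [0.416, 0.909, -0.0, -0.002]
force: [-4.9, -3.1, 5.0]
finger_gap: 0.379
```

```bash
python3 v.py 20
```

```text
t 22.53 tcp [ 0.5306 -0.078   0.1092] psi 130.85 q6 -1.067 tilt [-3.2e-03  6.0e-04 -1.0e+00] F [-4.89 -3.07  4.98] gap 0.379
delta [-0.0009 -0.0001  0.0017] twist 4.0439
F seat frame -5.52 -1.7 4.98 M [-0.38  0.63 -0.38]
```

View pics/side20c.png

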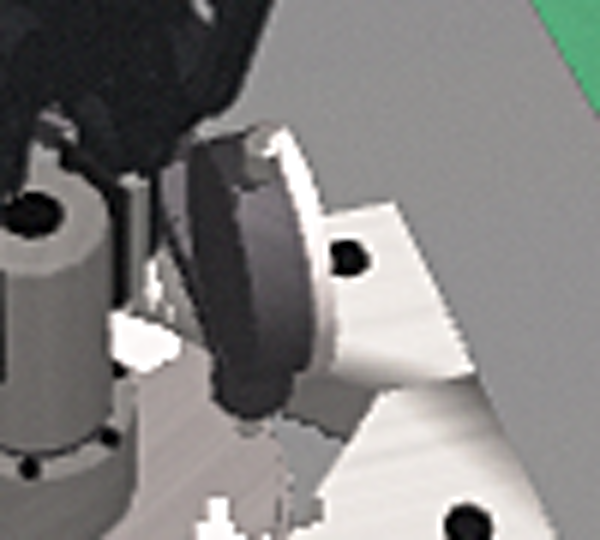

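Emit:
move_arm(deltas=[[0,0,0,-0.12,30],[0,0,0,-0.24,30],[0,0,0,-0.36,30],[0,0,0,-0.48,30],[0,0,0,-0.6,30],[0,0,0,-0.72,30],[0,0,0,-0.85,30],[0,0,0,-1,30]])

```text
t: 23.25
tcp_pos: [0.5304, -0.0783, 0.1092]
tool_rot: [0.178, 0.984, -0.0, -0.002]
force: [-5.8, -4.8, 4.4]
finger_gap: 0.38
```

```bash
python3 v.py 21
```

```text
t 23.25 tcp [ 0.5304 -0.0783  0.1092] psi 159.51 q6 -1.567 tilt [-3.6e-03  2.0e-04 -1.0e+00] F [-5.77 -4.82  4.42] gap 0.38
delta [-0.001   0.0002  0.0017] twist 5.0444
F seat frame -6.82 -3.16 4.42 M [-0.68  0.74 -0.41]
```

Emit:
move_arm(deltas=[[0,0,0,-0.12,30],[0,0,0,-0.24,30],[0,0,0,-0.36,30],[0,0,0,-0.48,30],[0,0,0,-0.6,30],[0,0,0,-0.72,30],[0,0,0,-0.8,30],[0,0,0,-0.87,30]])

```text
t: 23.97
tcp_pos: [0.5304, -0.0785, 0.1092]
tool_rot: [-0.038, 0.999, -0.0, -0.002]
force: [-5.1, -5.1, 4.6]
finger_gap: 0.382
```

```bash
python3 v.py 22
```

```text
t 23.97 tcp [ 0.5304 -0.0785  0.1092] psi -175.64 q6 -2.0 tilt [-3.7e-03 -3.0e-04 -1.0e+00] F [-5.11 -5.14  4.58] gap 0.382
delta [-0.0011  0.0005  0.0017] twist -6.6546
F seat frame -6.27 -3.65 4.58 M [-0.9   0.78 -0.46]
```

View pics/side22c.png

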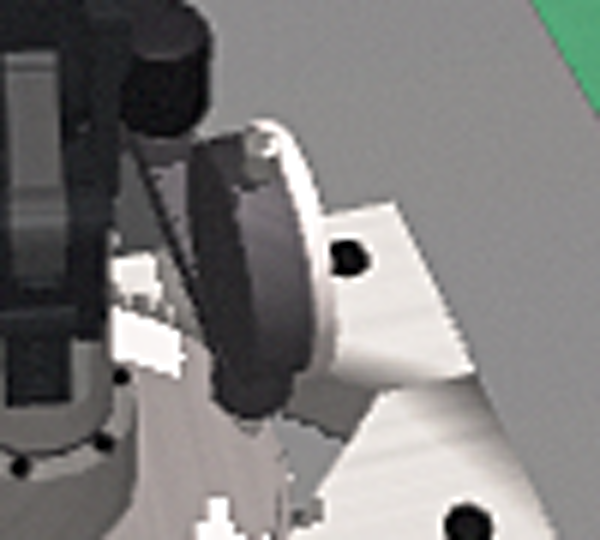

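Emit:
move_arm(deltas=[[0.001,-0.001,0,0,30],[0.001,-0.002,0,0,30],[0.001,-0.002,0,0,34],[0.001,-0.002,0,0,37],[0.001,-0.002,0,0,42],[0.001,-0.002,0,0,50],[0.001,-0.002,0,0,55],[0.001,-0.002,0,0,55]])

```text
t: 24.68
tcp_pos: [0.5324, -0.0787, 0.1091]
tool_rot: [-0.039, 0.999, -0.0, 0.001]
force: [-0.4, 0.4, -0.1]
finger_gap: 0.549
```

```bash
python3 v.py 23
```

```text
t 24.68 tcp [ 0.5324 -0.0787  0.1091] psi -175.56 q6 -2.003 tilt [ 0.0011 -0.     -1.    ] F [-0.36  0.45 -0.08] gap 0.549
delta [0.004  0.0013 0.0014] twist -6.6519
F seat frame -0.23 0.53 -0.08 M [ 0.03 -0.01 -0.02]
```

View pics/side23.png

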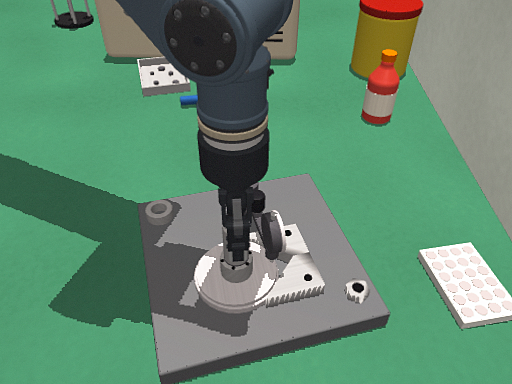

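Emit:
move_arm(deltas=[[0.002,0,-0.02,0,55],[0.002,0,-0.06,0,55],[0.002,0,-0.12,0,55],[0.002,0,-0.18,0,55],[0.002,0,-0.24,0,55],[0.002,0,-0.28,0,55],[0.002,-0.06,-0.28,0,55],[0.002,-0.12,-0.28,0,55]])

```text
t: 25.4
tcp_pos: [0.5355, -0.1264, 0.2235]
tool_rot: [-0.04, 0.999, -0.001, 0.002]
force: [0.7, -1.0, -0.2]
finger_gap: 0.551
```

Emit:
move_arm(deltas=[[0,-0.1,0,0,55],[0,-0.2,0,0,55],[0,-0.3,0,0,55],[0,-0.4,0,0,55],[0,-0.5,0,0,55],[0,-0.55,0,0,55],[0,-0.55,0,0,55],[0,-0.55,0,0,55]])

```text
t: 26.07
tcp_pos: [0.5514, -0.347, 0.2211]
tool_rot: [-0.038, 0.999, 0.0, 0.0]
force: [-0.9, 0.5, -0.5]
finger_gap: 0.549
```

```bash
python3 v.py 24; python3 - <<'E'
from h import *
im,d=manip.snapshot("top");np.save("pics/top24_d.npy",d);cv2.imwrite("pics/top24.png",im[...,::-1])
cv2.imwrite("pics/top24c.png",cv2.resize(im[100:300,150:400],None,fx=3,fy=3)[...,::-1])
for n in("side","top"):
    d=np.load(f"pics/{n}24_d.npy");P=cloud(n,d)
    f=np.array([.5307,-.083]) if n=="side" else np.array([.5307,-.078]);z=P[...,2];r=np.hypot(P[...,0]-f[0],P[...,1]-f[1])
    t=((z>.127)&(r<.026)&(d>0)).astype(np.uint8)*255
    q=max(cv2.findContours(t,cv2.RETR_EXTERNAL,cv2.CHAIN_APPROX_NONE)[0],key=cv2.contourArea)[:,0]
    print(n,"shaft",circ(onplane(n,q,.133)[:,:2]))
    m=(z>.038)&(z<.056)&(r>.027)&(r<.05);q=P[m];A=np.c_[q[:,:2]-f,np.ones(len(q))];w=np.ones(len(q),bool)
    for _ in range(5):
        S=np.linalg.lstsq(A[w],q[w,2],rcond=None)[0];w=abs(q[:,2]-A@S)<.002
    print(S,w.sum(),np.degrees(np.arctan2(S[1],S[0])),np.hypot(S[0],S[1]))
E
```

```text
t 26.07 tcp [ 0.5514 -0.347   0.2211] psi -175.68 q6 -2.38 tilt [ 0.e+00  7.e-04 -1.e+00] F [-0.91  0.54 -0.47] gap 0.549
delta [0.0007 0.6736 0.282 ] twist -6.6561
F seat frame -0.74 0.75 -0.47 M [0.03 0.   0.05]Traceback (most recent call last):
  File "<stdin>", line 8, in <module>
ValueError: max() iterable argument is empty
```

View pics/side24c.png

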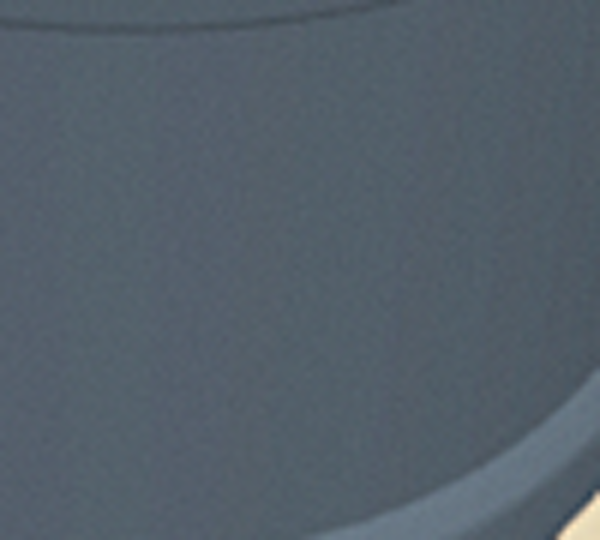

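View pics/top24c.png

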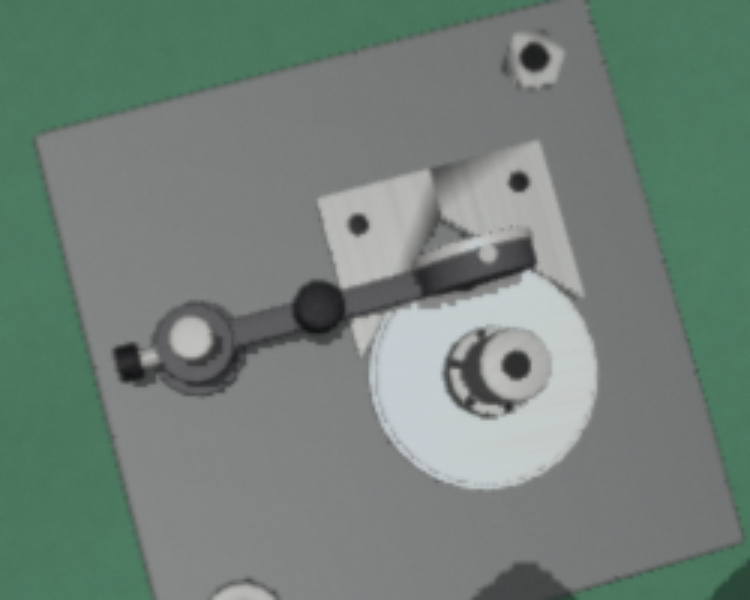

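Emit:
move_arm(deltas=[[0.08,0,0,0,55],[0.16,0,0,0,55],[0.24,0,0,0,55],[0.32,-0.05,0,0,55],[0.4,-0.1,0,0,55],[0.48,-0.15,0,0,55],[0.56,-0.2,0,0,55],[0.6,-0.25,0,0,55]])

```text
t: 26.83
tcp_pos: [0.3179, -0.4628, 0.2215]
tool_rot: [-0.039, 0.999, 0.001, -0.001]
force: [-0.8, 0.2, -0.5]
finger_gap: 0.549
```

```bash
python3 v.py 25; python3 - <<'E'
from h import *
c,s=.966,.2587
for n,k in(("side","25"),("top","24")):
    d=np.load(f"pics/{n}{k}_d.npy");P=cloud(n,d)
    f=np.array([.5307,-.083]) if n=="side" else np.array([.5307,-.078]);z=P[...,2];r=np.hypot(P[...,0]-f[0],P[...,1]-f[1])
    t=((z>.127)&(r<.026)&(d>0)).astype(np.uint8)*255
    if t.any():
        q=max(cv2.findContours(t,cv2.RETR_EXTERNAL,cv2.CHAIN_APPROX_NONE)[0],key=cv2.contourArea)[:,0]
        print(n,"shaft",circ(onplane(n,q,.133)[:,:2]))
    m=(z>.038)&(z<.056)&(r>.027)&(r<.05);q=P[m];A=np.c_[q[:,:2]-f,np.ones(len(q))];w=np.ones(len(q),bool)
    for _ in range(5):
        S=np.linalg.lstsq(A[w],q[w,2],rcond=None)[0];w=abs(q[:,2]-A@S)<.002
    print(S,w.sum(),np.degrees(np.arctan2(S[1],S[0])),np.hypot(S[0],S[1]))
E
```

```text
t 26.83 tcp [ 0.3179 -0.4628  0.2215] psi -175.51 q6 -2.816 tilt [-0.0016  0.0018 -1.    ] F [-0.77  0.17 -0.46] gap 0.549
delta [-0.6063  0.9162  0.2835] twist -6.6499
F seat frame -0.7 0.36 -0.46 M [-0.   -0.04 -0.06]
side shaft (array([ 0.53090364, -0.0838954 ]), np.float64(0.016593464463457427))
[0.03254237 0.00250885 0.04580108] 1969 4.408497724195563 0.03263893908696533
top shaft (array([ 0.53056966, -0.07754807]), np.float64(0.01587478944698999))
[0.03296683 0.00549233 0.04632386] 2003 9.458704161853442 0.033421216968004354
```

View pics/side25c.png

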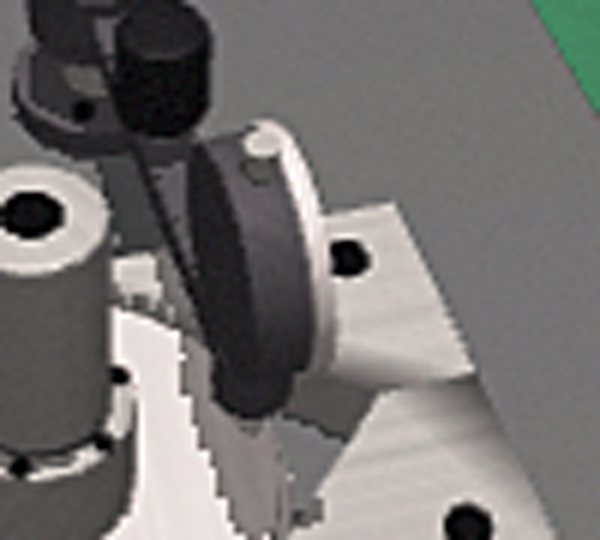

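```bash
python3 -c "
from station import manip
print(manip.sense()['t'],manip.sense()['qd'].round(3));print(manip.sign_off())"
```

```text
26.8833 [ 0.058 -0.002 -0.013  0.04  -0.021  0.094]
the job is handed in; nothing more can be done
None
```

I slid the spindle into the V until the force showed both faces bearing. I then pressed the knob until the plunger was about 5 mm in, by estimate, and turned the spindle about 170° in the V. That brought the high side under the plunger. I released it and moved the arm clear, and handed the job in at 26.9 s. It reports no verdict.

Last checks:
- **Home in the V:** the side camera shows the spindle where it was when first pushed home, within about 0.2 mm. The top camera puts it about 1 mm from the seat I measured by eye. Both are inside the 2.5 mm limit.
- **High side:** plane fits to the flange in both cameras put it at about 4° (side) and 9° (top). The plunger is at 15°, so it is 6° to 11° off, inside the 35° allowed.
- **Forces:** the highest force I saw during the push was about 12 N horizontally, and about 7 N while turning.
- **Other things:** I did not measure the other objects. The nut looks in place, and the arm never came near the rest.

**Not checked or in disagreement:**
- I could not read the needle, because the dial is seen almost edge-on. I estimate about 4 to 4.5 rad from how far the knob went down after the plunger touched, plus the 3.5 mm rise of the flange.
- The two cameras differ by about 6 mm in y at the shaft top, so I relied only on differences within one camera.

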